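# Uncover, tip and scoop out a parts bin

### The job

Use the steel scoop to empty the bearing balls out of the covered parts bin: slide its pan under the cover sheet, lift the sheet off the bin and lay it flat and squarely on the two-cheeked rest, then tip the bin up fully by its bar so that the balls gather at its low end, and scoop every ball out of there into the cup. The balls and the sheet have been cleaned, so touch them with the scoop only, never with the fingers; at the end lower the bin level again, with the sheet still on its rest, the cup upright and the scoop standing flat on its pan on the worktop.

Things in the scene. Friction and masses are not known exactly. Their poses are not given: they have to be found in the camera images.
- bin (a joint): tilt of the grey parts bin about its hinge, rad: 0 = level on its foot plate, 0.40 = fully tipped (stop), the far end being the low one; the hinge is stiff and stays where it is left (about 13 N at the bar to lift or lower it)
- bin_foot: dark fixed foot plate under the bin, 136 x 92 x 5 mm, origin under its centre, x from the bin's near end (bar) to its far end (hinge), z up. Level, the bin spans x -69 to +70, y +-40 mm; walls 4 mm; near wall's top at z = 26, side walls' at 70, inner floor at 12 mm; inside 72 mm wide, narrowing from x = -4 to 22 mm to a 52 mm pocket at the far end
- bin_hinge (a point): hinge axis of the bin (along y of the foot), under its far end, 11 mm above the worktop; axes as bin_foot
- bin_bar (a point): middle of the round steel bar (9 mm thick, 78 mm long, along y) held 30 mm in front of the outside of the bin's near wall on two brackets; level it is 34 mm above the worktop and 163 mm from the hinge; pull it up to tip the bin. Axes turn with the bin
- bin_corner (a point): on the bin's inner floor, where the floor meets the far end: here the floor bends up at 50 degrees to itself for 34 mm along the slope, then an upright far wall follows; width 52 mm between the side walls. x runs along the floor towards the far end, z is the floor's normal; axes turn with the bin
- cover_center (a point): centre of the plain aluminium cover sheet, 76 (x) x 96 (y) x 3 mm, about 60 g, which lies loose across the bin's side walls at the start; z is its normal
- rest: fixed rest for the cover: foot 80 x 80 mm with two upright grey cheeks 6 mm thick, 80 mm long (along x), 68 mm apart inside (y), top edges at z = 70 mm; open at its -x end, a 29 mm high cross plate at the +x end; origin on the worktop under its centre, z up
- scoop_grip (a point): grip point on the black handle of the loose steel scoop (140 g); axes: x to the scoop's front edge, z up, normal to the pan. The handle, 18 x 18 mm, its faces square to x and y, stands upright behind the pan on a thin bent neck, its front face 42 mm behind the pan's middle, from 64 to 124 mm above the pan's underside. The point is on its axis, 81 mm behind the front edge, 98 mm above the underside
- scoop_tip (a point): middle of the scoop's front edge at its underside, axes as scoop_grip; at worktop height when the scoop stands on its pan. The pan is 60 (x) x 44 (y) mm, floor 2 mm thick, with low cheeks at the back and both sides, tops 14 mm above the underside, but none along the foremost 14 mm
- cup: loose round steel cup, 86 mm outside at the rim (74 mm clear inside at the floor), 50 mm high, floor 5 mm thick, 300 g, origin under its centre, z up
- ball_0_center (a point): centre of a loose steel ball, 16 mm across, 17 g, on the bin's floor at the start; absent in some starts
- ball_1_center (a point): centre of a loose steel ball, 16 mm across, 17 g, on the bin's floor at the start; absent in some starts
- ball_2_center (a point): centre of a loose steel ball, 16 mm across, 17 g, on the bin's floor at the start; absent in some starts
- ball_3_center (a point): centre of a loose steel ball, 16 mm across, 17 g, on the bin's floor at the start; absent in some starts
- ball_4_center (a point): centre of a loose steel ball, 16 mm across, 17 g, on the bin's floor at the start; absent in some starts
- ball_5_center (a point): centre of a loose steel ball, 16 mm across, 17 g, on the bin's floor at the start; absent in some starts
- ball_6_center (a point): centre of a loose steel ball, 16 mm across, 17 g, on the bin's floor at the start; absent in some starts

How it is judged:
By the outcome, as a careful person would: the job done as asked, in the order asked, and still so for the second after the job is handed in, with the robot touching nothing.
Of ball_0, ball_1, ball_2, ball_3, ball_4, ball_5, ball_6 only 4 to 7 are there at a start; the rules pass over those that are not, and their reading is None.
At some moment in a run one of scoop, cup may be knocked a few centimetres aside while the robot is not near it.
It also fails if it takes over 210 s, if anything falls off the work surface, if the arm or the gripper's body presses on something with over 40 N, if the wrist force passes 120 N, or if a joint passes its speed limit or range.

### The arm

A 7-joint arm with a two-finger parallel gripper is mounted at the origin on the work surface; the furniture and walls round the work are solid. World frame = base frame: x ahead of the robot, y to its left, z up, the work surface at z = 0. Lengths are in m, angles in rad, forces in N, time in s.
With the tool pointing down it reaches from about 0.4 to 0.85 m from the base axis. Payload 4.4 kg.
Tool frame: the origin (TCP) lies midway between the tips of the shut fingers; the grasp point (between the pads) lies behind it (arm.grip_point_offset is the z of the grasp point in the tool frame, in m); z points along the fingers, y is the line along which they close (so a half turn about z gives the same grasp; the last joint's range is limited). The gripper opens to 94 mm and grips with 3 to 60 N. Pads are 16 mm wide; open, the fingers measure 119 mm over their backs; the gripper's body (75 mm by 177 mm) begins 78 mm behind the grasp point.
Start: joints at [-1.258, 0.628, 0.038, 1.517, -0.027, 0.996, -0.02], TCP at [0.24, 0.604, 0.205] pointing down, gripper open.
Joint ranges: [-3.06, 3.06], [-0.37, 2.12], [-1.25, 1.32], [0.18, 2.47], [-1.1, 4.24], [0.23, 1.98], [-2.94, 2.94]. Speed limits (rad/s): [2.57, 2.57, 3.14, 3.14, 3.14, 3.14, 3.14].

### API

Orientations are given as a rotation vector (axis times angle).
In Python, from station import arm, snapshot, order gives the robot as it stands.
- The arm moves only by the shell command python3 -m jog 'ROWS' [FORCE]. ROWS is JSON, a list of rows, each an object with "slide": the shift along the tool's x, y, z in cm, a list of three; "rot": the turn, a rotation vector about the tool's x, y, z in degrees, a list of three; "fingers": the opening, from 0 (shut) to 1 (fully open). In form: [{"slide": [dx, dy, dz], "rot": [wx, wy, wz], "fingers": fingers}, ...]. A call has 1 to 8 rows; each row shifts and turns the commanded pose from where the row before left it, along the tool's axes as they then stand; what a row does not reach is not made up. A row lasts 1/12 s, in which the tool goes at most 41.7 mm and 7.16 degrees, less where a joint would pass 70% of its speed; a pose out of reach is approached as far as the arm can. A call with a gripper value outside its range is refused whole. The fingers move at their own pace and stop on an object; FORCE is the grip in N (left out, the last holds). Time passes only in rows, so rows that do not move let the fingers close. It gives the time, the measured TCP pose, the force, the opening and the grip force at its end, in the units of the state.
- arm.get_obs(): the state, without advancing time (a new reading comes with each control period).
- snapshot(name): name is "scene" or "top" or "wrist"; returns a dict with "image" (480x640x3 uint8, red, green, blue), "K" (3x3 intrinsics, pixels), "R" (3x3) and "t" (3): a world point X has camera coordinates R X + t; the wrist camera has in their place "tool_from_camera" (4x4, takes a point from camera to tool coordinates, whose origin is the TCP and whose axes are the flange's). Camera axes: x right, y down, z forward; pixel columns grow to the right and rows downward; lengths in m; the calibration is good to about 2 mm. A picture is of the moment at which its call begins: read the wrist's pose just before it. There is no depth.
- order.finish_job(): hands the job in; it is judged then, once.
The state is a dict: "t": time; "joint_pos": joint angles; "joint_vel": joint speeds; "tau": joint torques, N m; "tool_pos": TCP position; "tcp_rot": TCP orientation; "ft_force": force on the tool from outside, world axes, zero at the start; "wrist_torque": the same for the moment, N m; "gripper_width": opening from 0.0 (shut) to 1.0 (fully open); "finger_force": force on a finger pad.
Only numpy, scipy, OpenCV 4.12 (cv2) and the standard library are available. Lean on these libraries where they do the work, as an engineer would, in place of code of your own. Each camera call takes 0.05 s, during which the arm holds its last target. There are 200 camera calls.

## Working session

There is one attempt and no reset: what is moved stays moved. The work goes in short steps, Python scripts to look and compute and a shell command to move; the robot and the scene stay as the last step left them, time stands still between calls to the robot, and variables do not carry over. Pictures are saved under pics/ and viewed, at most 14 in all, crops included, and the job is handed in when it is done.

```bash
ls; mkdir -p pics; python3 - <<'E'
from station import arm, snapshot
import cv2, numpy as np
o=arm.get_obs(); print(o, arm.grip_point_offset)
a=[]
for n in ("scene","top"):
    s=snapshot(n); cv2.imwrite(f"pics/{n}0.png",s["image"][:,:,::-1]); print(n,s["K"],s["R"],s["t"])
E
```

```text
pics
{'t': 0.0, 'joint_pos': array([-1.25778166,  0.62930117,  0.03844646,  1.51834566, -0.02702562,
        0.99632911, -0.0200157 ]), 'joint_vel': array([-0.00086788,  0.00025157, -0.00039786,  0.00062579,  0.00111195,
        0.00074758,  0.00129805]), 'tau': array([-9.97382303e-04, -5.49727857e+01,  1.14315458e+00, -1.86625367e+01,
       -5.22661780e-02,  2.37173843e-02,  1.59713331e-04]), 'tool_pos': array([0.24010391, 0.60331017, 0.20459051]), 'tcp_rot': array([-5.91473980e-01, -3.08505554e+00,  2.87851317e-03]), 'ft_force': array([-0.47751439, -0.43226906, -0.30212501]), 'wrist_torque': array([-0.03230923,  0.00958215,  0.00347652]), 'finger_force': 0.0, 'gripper_width': 1.0038487012183996} -0.0188
scene [[439.98823918   0.         321.09343461]
 [  0.         439.98823918 235.56677969]
 [  0.           0.           1.        ]] [[-0.83572412 -0.54907485 -0.00905534]
 [-0.29698049  0.46576917 -0.83358363]
 [ 0.46191751 -0.69395669 -0.55231904]] [0.33737074 0.23449026 0.68131527]
top [[453.29460436   0.         322.47114058]
 [  0.         453.29460436 240.84681719]
 [  0.           0.           1.        ]] [[-0.02830818 -0.99954625  0.01029285]
 [-0.98637847  0.02626312 -0.16238156]
 [ 0.16203756 -0.01474937 -0.98667436]] [-0.02721848  0.45132021  0.86571399]
```

View pics/top0.png

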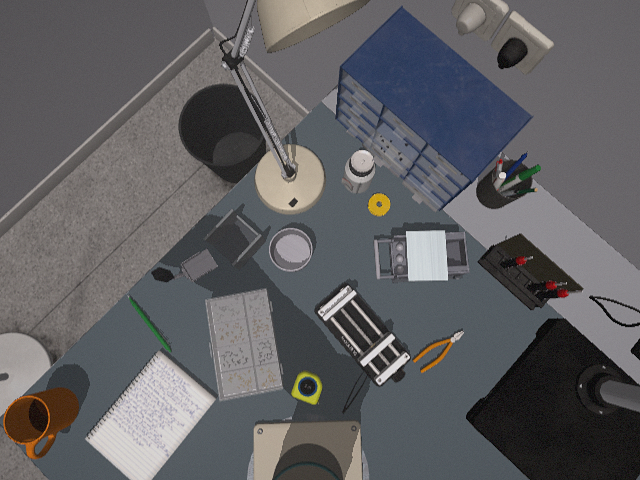

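View pics/scene0.png

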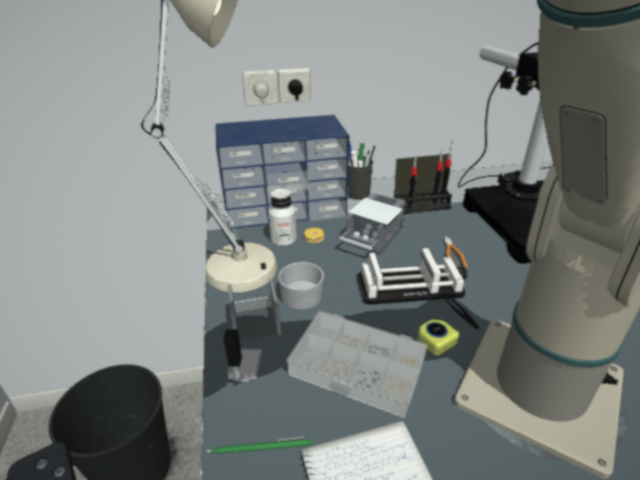

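The top view shows the scoop (195,265, handle toward 162,273), rest (237,235), cup (291,249) and bin with sheet (422,253). The scene view shows the same layout. I'll zoom in for the details.

```bash
python3 - <<'E'
import cv2, numpy as np
t=cv2.imread("pics/top0.png"); s=cv2.imread("pics/scene0.png")
a=cv2.resize(t[210:294,365:475],(400,305),interpolation=cv2.INTER_CUBIC)
b=cv2.resize(t[200:284,150:260],(400,305),interpolation=cv2.INTER_CUBIC)
c=cv2.resize(s[190:254,330:414],(400,305),interpolation=cv2.INTER_CUBIC)
d=cv2.resize(s[270:385,210:360],(400,305),interpolation=cv2.INTER_CUBIC)
cv2.imwrite("pics/z0.png",cv2.resize(np.vstack([np.hstack([a,b]),np.hstack([c,d])]),(800,600)))
E
```

```text
(no output)
```

View pics/z0.png

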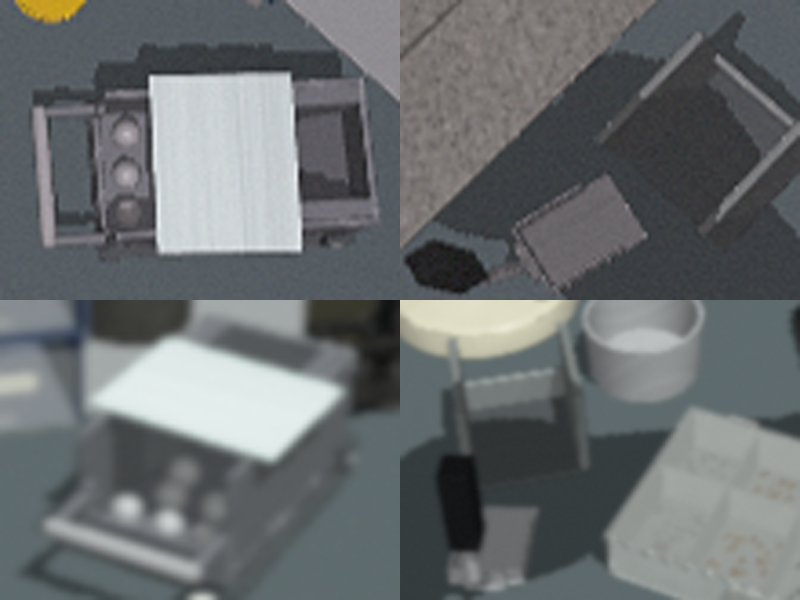

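Crops: the bin's bar end is at image left (+y) with three balls visible beside the sheet, and its far pocket at the right. The rest opens to the lower left, with its cross plate at the upper right. The scoop heads right and slightly up.

```bash
cat > h.py <<'E'
import numpy as np, cv2
from scipy.spatial.transform import Rotation as Ro
from station import arm, snapshot
def save(name,img,x0=0,y0=0,w=640,h=480,f=1):
    cv2.imwrite(f"pics/{name}.png",cv2.resize(img[y0:y0+h,x0:x0+w,::-1],None,fx=f,fy=f,interpolation=cv2.INTER_CUBIC))
def snap(n):
    """picture with world->camera R,t also for the wrist"""
    o=arm.get_obs(); s=snapshot(n)
    if n=="wrist":
        T=np.eye(4); T[:3,:3]=Ro.from_rotvec(o["tcp_rot"]).as_matrix(); T[:3,3]=o["tool_pos"]
        W=np.linalg.inv(T@s["tool_from_camera"]); s["R"],s["t"]=W[:3,:3],W[:3,3]
    return s
def ray(s,px):
    px=np.atleast_2d(np.asarray(px,float)); d=np.c_[px,np.ones(len(px))]@np.linalg.inv(s["K"]).T@s["R"]
    return -s["R"].T@s["t"], d/np.linalg.norm(d,axis=1)[:,None]
def onz(s,px,z):
    c,d=ray(s,px); return c+d*((z-c[2])/d[:,2])[:,None]
def proj(s,X):
    q=(np.atleast_2d(X)@s["R"].T+s["t"])@s["K"].T; return q[:,:2]/q[:,2:]
def quad(mask):
    c=max(cv2.findContours(mask.astype(np.uint8),cv2.RETR_EXTERNAL,cv2.CHAIN_APPROX_NONE)[0],key=cv2.contourArea)
    return cv2.minAreaRect(c), cv2.approxPolyDP(c,6,True)[:,0]
E
python3 - <<'E'
from h import *
np.set_printoptions(precision=4,suppress=True)
s=snap("top"); im=s["image"].astype(int); g=im.min(2)
m=np.zeros(g.shape,bool); m[220:290,400:455]=g[220:290,400:455]>190
r,q=quad(m); b=cv2.boxPoints(r); P=onz(s,b,.073)
print("sheet",P, np.linalg.norm(P-np.roll(P,1,0),axis=1), P.mean(0))
m=np.zeros(g.shape,bool); m[260:290,145:180]=im.max(2)[260:290,145:180]<45
ys,xs=np.nonzero(m); print("handle px",xs.mean(),ys.mean(),len(xs), onz(s,[xs.mean(),ys.mean()],.1))
print("cam",-s["R"].T@s["t"])
i=s["image"]
save("bin6",i,365,215,110,80,7); save("rest6",i,150,198,130,90,6)
E
```

```text
sheet [[ 0.4594 -0.1996  0.073 ]
 [ 0.461  -0.2755  0.073 ]
 [ 0.3652 -0.2731  0.073 ]
 [ 0.3637 -0.1985  0.073 ]] [0.0957 0.0759 0.0959 0.0745] [ 0.4123 -0.2367  0.073 ]
handle px 162.2200956937799 274.54545454545456 209 [[0.3856 0.2549 0.1   ]]
cam [ 0.3041 -0.0263  0.9277]
```

View pics/rest6.png

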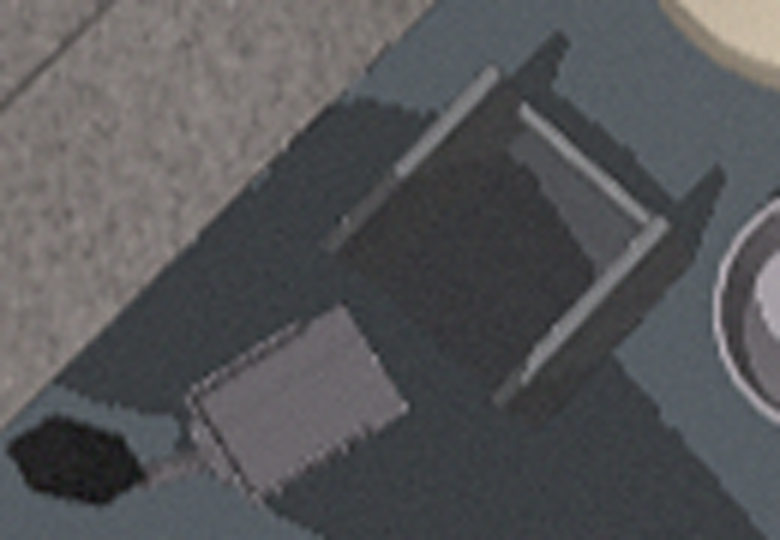

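View pics/bin6.png

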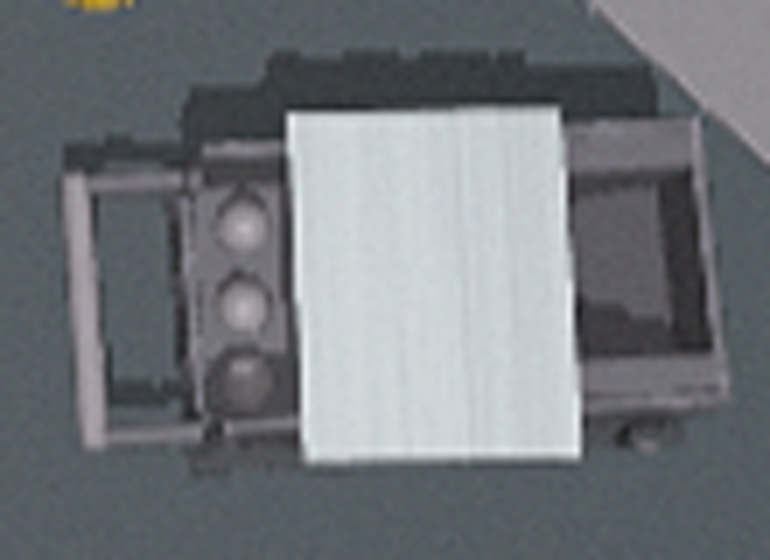

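Rest crop (6x): cheek tops run (335,243)→(490,72) and (505,398)→(655,222). The pan's front edge is (345,305)-(410,407). Bin crop (7x): bar from (75,178) to (95,447), far wall top corners (697,120) and (728,403).

```bash
python3 - <<'E'
from h import *
np.set_printoptions(precision=4,suppress=True)
s=snap("top")
f=lambda p,z: onz(s,np.array(p)/6+[150-.4,198-.4],z)
g=lambda p,z: onz(s,np.array(p)/7+[365-.4,215-.4],z)
ang=lambda v: np.degrees(np.arctan2(v[1],v[0]))
n=np.linalg.norm
A=f([(335,243),(490,72),(505,398),(655,222)],.07)
print("rest",A,n(A[1]-A[0]),n(A[3]-A[2]),n(A[2]-A[0]),"c",A.mean(0),"yaw",ang(A[1]-A[0]),ang(A[3]-A[2]), ang(A[0]-A[2])-90)
C=f([(525,107),(650,222)],.029); print("cross",C,n(C[1]-C[0]), ang(C[0]-C[1])-90)
F=f([(345,305),(410,407)],.001); B=f([(190,390),(260,495)],.014)
print("pan",F,B,"tip",F.mean(0),n(F[0]-F[1]),n(F.mean(0)-B.mean(0)),"yaw",ang(F.mean(0)-B.mean(0)),ang(F[0]-F[1])-90)
b=g([(75,178),(95,447)],.034+.0045); w=g([(697,120),(728,403)],.07)
print("bar",b,b.mean(0),n(b[0]-b[1]),"yaw",ang(b[0]-b[1])-90); print("far",w,w.mean(0),n(w[0]-w[1]),ang(w[0]-w[1])-90, "len", n(w.mean(0)[:2]-b.mean(0)[:2]), ang(w.mean(0)-b.mean(0)))
m=np.zeros((480,640),np.uint8)
E
```

```text
rest [[0.4563 0.1847 0.07  ]
 [0.511  0.1356 0.07  ]
 [0.4051 0.1305 0.07  ]
 [0.4604 0.0828 0.07  ]] 0.0734907634088694 0.07302377087802824 0.07462351626644853 c [0.4582 0.1334 0.07  ] yaw -41.92252307583364 -40.76287411958653 -43.32377847223975
cross [[0.5084 0.1316 0.029 ]
 [0.4679 0.0897 0.029 ]] 0.058287482546039826 -44.05594855503657
pan [[0.4468 0.198  0.001 ]
 [0.411  0.1754 0.001 ]] [[0.4173 0.2465 0.014 ]
 [0.3812 0.2224 0.014 ]] tip [0.4289 0.1867 0.001 ] 0.04234553853644553 0.05769060109996041 yaw -58.16217093325341 -57.7684234372901
bar [[ 0.449  -0.1448  0.0385]
 [ 0.3724 -0.1468  0.0385]] [ 0.4107 -0.1458  0.0385] 0.07661530510467379 yaw -88.50360650157874
far [[ 0.4555 -0.3131  0.07  ]
 [ 0.3772 -0.3153  0.07  ]] [ 0.4164 -0.3142  0.07  ] 0.07833015164023453 -88.35064063093672 len 0.1684831530479634 -88.07967024056612
```

```bash
cat >> h.py <<'E'
TIP=np.array([0,.081,.0792])  # scoop tip in the tool frame, when held (tool y = heading)
def head(yaw,pitch=0):
    """tool rotation for scoop heading yaw (deg), nose-down pitch (deg)"""
    a=np.radians(yaw); h=np.array([np.cos(a),np.sin(a),0]); z=np.array([0,0,-1.])
    return Ro.from_matrix(np.c_[np.cross(h,z),h,z])*Ro.from_euler("x",pitch,degrees=True)
def now():
    o=arm.get_obs(); return np.array(o["tool_pos"]),Ro.from_rotvec(o["tcp_rot"]),o
def to(pos,R=None,off=np.zeros(3)):
    """how far: slide first (cm, in present tool axes), then rot (deg) so that point off of the tool gets to pos"""
    p,R0,o=now(); R=R0 if R is None else R
    d=R0.inv().apply(np.asarray(pos)-R.apply(off)-p)*100
    print("slide",d.round(2),"rot",np.degrees((R0.inv()*R).as_rotvec()).round(2))
def where():
    p,R,o=now(); M=R.as_matrix(); t=p+R.apply(TIP)
    print("t %.1f tcp %s tip %s yaw %.2f pitch %.2f roll %.2f F %s w %.3f g %.1f"%(o["t"],p.round(4),t.round(4),np.degrees(np.arctan2(M[1,1],M[0,1])),-np.degrees(np.arcsin(M[2,1])),np.degrees(np.arcsin(M[2,0])),np.round(o["ft_force"],1),o["gripper_width"],o["finger_force"]))
E
python3 -m jog '[{"slide":[-2.64,-2.69,0]},{"slide":[-2.64,-2.69,0]},{"slide":[-2.64,-2.69,0]},{"slide":[-2.64,-2.69,0]},{"slide":[-2.64,-2.69,0]},{"slide":[-2.64,-2.69,0]},{"slide":[-2.64,-2.69,0]},{"slide":[-2.64,-2.69,0]}]' 40
python3 -c "
from h import *
where(); to([.386,.2555,.16],head(-58))"
```

```text
t 0.2 tcp [0.2402 0.6035 0.2049] tip [0.2701 0.6787 0.1256] yaw 68.30 pitch 0.07 roll -0.00 F [-0.5  0.2  0. ] w 1.003 g 0.0
slide [-26.41 -26.94   4.52] rot [-4.000e-02  8.000e-02  1.263e+02]invalid input
```

```bash

python3 -m jog '[{"slide":[-2.64,-2.69,0],"rot":[0,0,0],"fingers":1},{"slide":[-2.64,-2.69,0],"rot":[0,0,0],"fingers":1},{"slide":[-2.64,-2.69,0],"rot":[0,0,0],"fingers":1},{"slide":[-2.64,-2.69,0],"rot":[0,0,0],"fingers":1},{"slide":[-2.64,-2.69,0],"rot":[0,0,0],"fingers":1},{"slide":[-2.64,-2.69,0],"rot":[0,0,0],"fingers":1},{"slide":[-2.64,-2.69,0],"rot":[0,0,0],"fingers":1},{"slide":[-2.64,-2.69,0],"rot":[0,0,0],"fingers":1}]' 40
python3 -c "
from h import *
where(); to([.386,.2555,.16],head(-58))"
```

```text
t: 0.87
tool_pos: [0.3573, 0.3241, 0.2056]
tcp_rot: [0.591, 3.085, 0.0]
ft_force: [0.6, 0.2, -0.0]
gripper_width: 0.999
finger_force: 0.0
t 0.9 tcp [0.3573 0.3241 0.2056] tip [0.3873 0.3994 0.1264] yaw 68.31 pitch -0.01 roll -0.01 F [ 0.6  0.2 -0. ] w 0.999 g 0.0
slide [-5.2  -5.32  4.56] rot [ 1.0000e-02 -0.0000e+00  1.2631e+02]
```

```bash

python3 -m jog '[{"slide":[-2.6,-2.66,0],"rot":[0,0,0],"fingers":1},{"slide":[-2.6,-2.66,0],"rot":[0,0,0],"fingers":1},{"slide":[0,0,0],"rot":[0,0,7],"fingers":1},{"slide":[0,0,0],"rot":[0,0,7],"fingers":1},{"slide":[0,0,0],"rot":[0,0,7],"fingers":1},{"slide":[0,0,0],"rot":[0,0,7],"fingers":1},{"slide":[0,0,0],"rot":[0,0,7],"fingers":1},{"slide":[0,0,0],"rot":[0,0,7],"fingers":1}]' >/dev/null
python3 -m jog '[{"slide":[0,0,0],"rot":[0,0,7],"fingers":1},{"slide":[0,0,0],"rot":[0,0,7],"fingers":1},{"slide":[0,0,0],"rot":[0,0,7],"fingers":1},{"slide":[0,0,0],"rot":[0,0,7],"fingers":1},{"slide":[0,0,0],"rot":[0,0,7],"fingers":1},{"slide":[0,0,0],"rot":[0,0,7],"fingers":1},{"slide":[0,0,0],"rot":[0,0,7],"fingers":1},{"slide":[0,0,0],"rot":[0,0,7],"fingers":1}]' >/dev/null
python3 -m jog '[{"slide":[0,0,0],"rot":[0,0,7],"fingers":1},{"slide":[0,0,0],"rot":[0,0,7],"fingers":1},{"slide":[0,0,0],"rot":[0,0,7],"fingers":1},{"slide":[0,0,0],"rot":[0,0,7],"fingers":1},{"slide":[0,0,0],"rot":[0,0,0],"fingers":1}]' >/dev/null
python3 -c "
from h import *
where(); to([.386,.2555,.16],head(-58)); s=snap('wrist'); save('w1',s['image']); np.savez('w1.npz',**s)
print(s['R'],s['t'],s['tool_from_camera'])
print(proj(s,[[.4289,.1867,0],[.386,.2555,.124],[.4582,.1334,.07]]))"
```

```text
t 2.6 tcp [0.3855 0.2573 0.2053] tip [0.4286 0.1887 0.1262] yaw -57.87 pitch -0.02 roll -0.02 F [-0.4  0.1  0.1] w 1.002 g 0.0
slide [-0.05  0.18  4.53] rot [0.02 0.02 0.13]
[[ 5.31339262e-01 -8.47159118e-01 -1.28992210e-04]
 [-8.22058677e-01 -5.15633012e-01  2.41541153e-01]
 [-2.04690303e-01 -1.28234259e-01 -9.70390568e-01]] [0.01307932 0.42351521 0.50224214] [[-5.80488171e-04 -9.70458111e-01 -2.41268973e-01  6.89378562e-02]
 [ 9.99999672e-01 -4.27151404e-04 -6.87844082e-04  2.15633331e-04]
 [ 5.64465488e-04 -2.41269293e-01  9.70458041e-01 -1.79755437e-01]
 [ 0.00000000e+00  0.00000000e+00  0.00000000e+00  1.00000000e+00]]
[[405.35350437 215.31677317]
 [324.69558814 247.15093658]
 [496.20425412 234.6562427 ]]
```

View pics/w1.png

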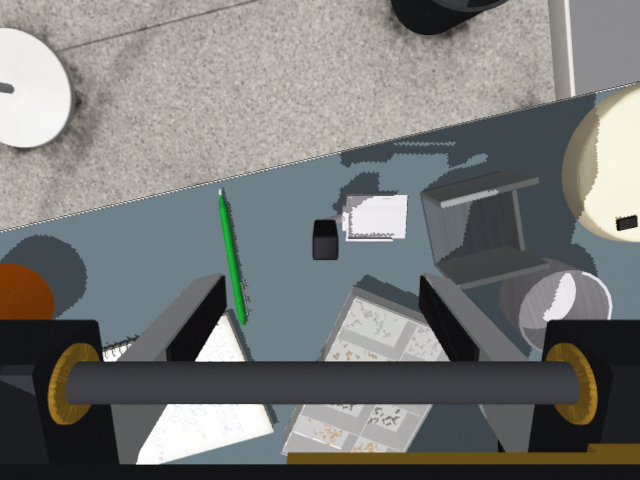

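The wrist view agrees with the predictions: handle top at (325,248) and pan front edge mid at (406,216). I'll enlarge the rest from the same picture.

```bash
python3 -c "
from h import *
s=np.load('w1.npz'); save('w1r',s['image'],410,165,150,120,5)"
```

```text
(no output)
```

View pics/w1r.png

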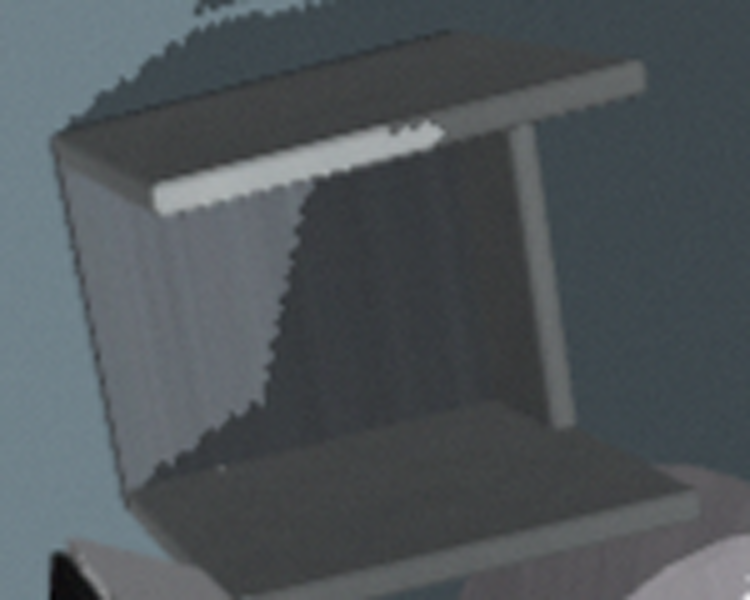

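```bash

python3 -m jog '[{"slide":[0,0.18,2.5],"rot":[0,0,0],"fingers":0.6},{"slide":[0,0,2.5],"rot":[0,0,0],"fingers":0.6},{"slide":[0,0,0],"rot":[0,0,0],"fingers":0.6},{"slide":[0,0,2.5],"rot":[0,0,0],"fingers":0.6},{"slide":[0,0,2.5],"rot":[0,0,0],"fingers":0.6},{"slide":[0,0,2.3],"rot":[0,0,0],"fingers":0.6},{"slide":[0,0,0.3],"rot":[0,0,0],"fingers":0.6},{"slide":[0,0,0],"rot":[0,0,0],"fingers":0.6}]' 40
python3 -c "
from h import *
where(); to([.386,.2555,.0792],head(-58))"
```

```text
t: 3.33
tool_pos: [0.3863, 0.2554, 0.0794]
tcp_rot: [3.017, 0.875, -0.003]
ft_force: [0.9, -0.8, 0.6]
gripper_width: 0.601
finger_force: 0.0
t 3.3 tcp [0.3863 0.2554 0.0794] tip [4.296e-01 1.870e-01 2.000e-04] yaw -57.65 pitch 0.02 roll -0.10 F [ 0.9 -0.8  0.6] w 0.601 g 0.0
slide [-0.03 -0.02  0.02] rot [-0.02  0.1   0.35]
```

The rest crop (5x) shows the left cheek top from (156,200) to (643,77), the right cheek's far end at (698,502) and the cross plate from (521,126) to (563,422).

```bash

python3 -m jog '[{"slide":[0,0,0],"rot":[0,0,0],"fingers":0},{"slide":[0,0,0],"rot":[0,0,0],"fingers":0},{"slide":[0,0,0],"rot":[0,0,0],"fingers":0},{"slide":[0,0,0],"rot":[0,0,0],"fingers":0},{"slide":[0,0,0],"rot":[0,0,0],"fingers":0},{"slide":[0,0,0],"rot":[0,0,0],"fingers":0},{"slide":[0,0,0],"rot":[0,0,0],"fingers":0},{"slide":[0,0,0],"rot":[0,0,0],"fingers":0}]' 45
python3 - <<'E'
from h import *
where()
np.set_printoptions(precision=4,suppress=True)
s=dict(np.load("w1.npz")); n=np.linalg.norm; ang=lambda v: np.degrees(np.arctan2(v[1],v[0]))
f=lambda p,z: onz(s,np.array(p)/5+[410-.4,165-.4],z)
L=f([(156,200),(643,77),(698,502)],.07); C=f([(521,126),(563,422)],.029)
x=(L[1]-L[0])/n(L[1]-L[0])
print(L,n(L[1]-L[0]),n(L[2]-L[1]),ang(x),ang(L[1]-L[2])-90,C,n(C[0]-C[1]),ang(C[0]-C[1])-90)
print("centre",(L[1]+L[2])/2-.04*x)
E
```

```text
t: 4.0
tool_pos: [0.3867, 0.2558, 0.0798]
tcp_rot: [-3.017, -0.874, -0.0]
ft_force: [-0.7, -0.4, 6.1]
gripper_width: 0.188
finger_force: 45.0
t 4.0 tcp [0.3867 0.2558 0.0798] tip [0.4299 0.1873 0.0006] yaw -57.71 pitch 0.02 roll 0.02 F [-0.7 -0.4  6.1] w 0.188 g 45.0
[[0.4541 0.1869 0.07  ]
 [0.5113 0.1329 0.07  ]
 [0.4612 0.0793 0.07  ]] 0.078729748733518 0.07334893932825448 -43.368313247640096 -43.144181018322485 [[0.5015 0.125  0.029 ]
 [0.4621 0.0832 0.029 ]] 0.057441805506149315 -43.321544258483335
centre [0.4572 0.1336 0.07  ]
```

```bash

python3 -m jog '[{"slide":[0,0,-1],"rot":[0,0,0],"fingers":0},{"slide":[0,0,-2],"rot":[0,0,0],"fingers":0},{"slide":[0,0,-3],"rot":[0,0,0],"fingers":0},{"slide":[0,0,-3],"rot":[0,0,0],"fingers":0},{"slide":[0,0,-3],"rot":[0,0,0],"fingers":0},{"slide":[0,0,-2],"rot":[0,0,0],"fingers":0},{"slide":[0,0,-1],"rot":[0,0,0],"fingers":0},{"slide":[0,0,0],"rot":[0,0,0],"fingers":0}]' 45
python3 -c "
from h import *
where(); to([.4115,-.125,.15],head(-88.8),TIP)"
```

```text
t: 4.67
tool_pos: [0.3874, 0.2565, 0.2309]
tcp_rot: [-3.016, -0.874, -0.005]
ft_force: [0.8, -0.1, -1.2]
gripper_width: 0.188
finger_force: 45.0
t 4.7 tcp [0.3874 0.2565 0.2309] tip [0.4309 0.1882 0.1516] yaw -57.67 pitch 0.05 roll 0.20 F [ 0.8 -0.1 -1.2] w 0.188 g 45.0
slide [-14.18  26.59   0.1 ] rot [-0.11 -0.18 31.13]
```

```bash

python3 -m jog '[{"slide":[-1,1.8,0],"rot":[0,0,0],"fingers":0},{"slide":[-1.8,3.4,0],"rot":[0,0,0],"fingers":0},{"slide":[-1.9,3.6,0],"rot":[0,0,0],"fingers":0},{"slide":[-1.9,3.6,0],"rot":[0,0,0],"fingers":0},{"slide":[-1.9,3.6,0],"rot":[0,0,0],"fingers":0},{"slide":[-1.9,3.6,0],"rot":[0,0,0],"fingers":0},{"slide":[-1.9,3.5,0],"rot":[0,0,0],"fingers":0},{"slide":[-1.88,3.5,0.1],"rot":[0,0,0],"fingers":0}]' 45 >/dev/null
python3 -m jog '[{"slide":[0,0,0],"rot":[0,0,3],"fingers":0},{"slide":[0,0,0],"rot":[0,0,6],"fingers":0},{"slide":[0,0,0],"rot":[0,0,7],"fingers":0},{"slide":[0,0,0],"rot":[0,0,7],"fingers":0},{"slide":[0,0,0],"rot":[0,0,5],"fingers":0},{"slide":[0,0,0],"rot":[0,0,3],"fingers":0},{"slide":[0,0,0],"rot":[0,0,0],"fingers":0},{"slide":[0,0,0],"rot":[0,0,0],"fingers":0}]' 45 >/dev/null
python3 -c "
from h import *
where(); to([.4115,-.125,.051],head(-88.8),TIP)
s=snap('wrist'); np.savez('w2.npz',**s); save('w2',s['image']); print(proj(s,[now()[0]+now()[1].apply(TIP+[.022,0,0]),now()[0]+now()[1].apply(TIP-[.022,0,0])]))"
```

```text
t 6.0 tcp [ 0.4079 -0.0447  0.2273] tip [ 0.4097 -0.1257  0.1482] yaw -88.61 pitch -0.03 roll -0.15 F [ 0.1  0.2 -0.9] w 0.189 g 45.0
slide [ 0.21 -0.07  9.71] rot [0.03 0.15 0.19]
[[442.68008461 215.32489026]
 [438.01900389 277.63782792]]
```

View pics/w2.png

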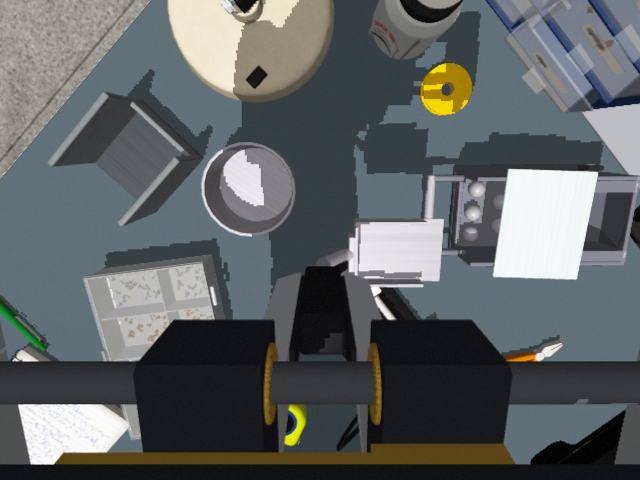

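The pan is held level with its front edge at (443,220)-(440,281). The sheet is at (509,170)-(597,173)-(578,280)-(496,277), with the bar at x≈430. I'll measure them in this view.

```bash
python3 - <<'E'
from h import *
np.set_printoptions(precision=4,suppress=True)
ang=lambda v: np.degrees(np.arctan2(v[1],v[0])); n=np.linalg.norm
s=dict(np.load("w2.npz")); im=s["image"].astype(int)
m=np.zeros(im.shape[:2],bool); m[150:300,470:610]=im.min(2)[150:300,470:610]>195
c=max(cv2.findContours(m.astype(np.uint8),0,cv2.CHAIN_APPROX_NONE)[0],key=cv2.contourArea)
q=cv2.approxPolyDP(c,6,True)[:,0]; P=onz(s,q,.073); print(q,P,P.mean(0),n(P-np.roll(P,1,0),axis=1),[ang(P[(i+1)%len(P)]-P[i]) for i in range(len(P))])
m[:]=0; m[205:295,345:455]=im.min(2)[205:295,345:455]>150
ys,xs=np.nonzero(m)
for v in range(212,292,6): print(v, xs[ys==v].min() if (ys==v).any() else None, xs[ys==v].max() if (ys==v).any() else None, end='; ')
save('w2p',s['image'],340,150,300,150,2.66)
E
```

```text
[[509 169]
 [493 275]
 [576 278]
 [597 172]] [[ 0.4594 -0.2008  0.073 ]
 [ 0.3655 -0.1995  0.073 ]
 [ 0.3644 -0.2746  0.073 ]
 [ 0.4586 -0.2751  0.073 ]] [ 0.412  -0.2375  0.073 ] [0.0743 0.0939 0.075  0.0942] [np.float64(179.2424629141795), np.float64(-90.81929222546682), np.float64(-0.34056718949696196), np.float64(89.43702553822861)]
212 426 432; 218 426 431; 224 360 443; 230 356 442; 236 355 442; 242 349 441; 248 349 441; 254 348 441; 260 349 440; 266 349 440; 272 354 439; 278 365 439; 284 372 422; 290 371 380;
```

View pics/w2p.png

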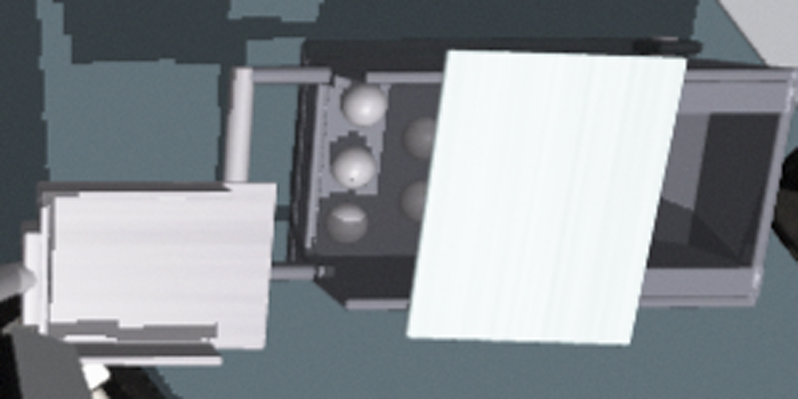

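```bash

python3 -m jog '[{"slide":[0.4,0,1.4],"rot":[0,0,0.7],"fingers":0},{"slide":[0,0,2],"rot":[0,0,0],"fingers":0},{"slide":[0,0,2.5],"rot":[0,0,0],"fingers":0},{"slide":[0,0,2],"rot":[0,0,0],"fingers":0},{"slide":[0,0,1.4],"rot":[0,0,0],"fingers":0},{"slide":[0,0,0.6],"rot":[0,0,0],"fingers":0},{"slide":[0,0,0],"rot":[0,0,0],"fingers":0},{"slide":[0,0,0],"rot":[0,0,0],"fingers":0}]' 45 >/dev/null
python3 -c "
from h import *
where(); to([.415,-.2665,.049],head(-89.3),TIP)
s=snap('scene'); save('s2',s['image'],290,170,160,120,4)"
```

```text
t 6.7 tcp [ 0.413  -0.0451  0.1296] tip [ 0.4138 -0.1261  0.0504] yaw -89.40 pitch -0.00 roll -0.00 F [-0.3 -0.4 -1.3] w 0.186 g 45.0
slide [-0.04 14.04  0.14] rot [ 0.   0.  -0.1]
```

View pics/s2.png

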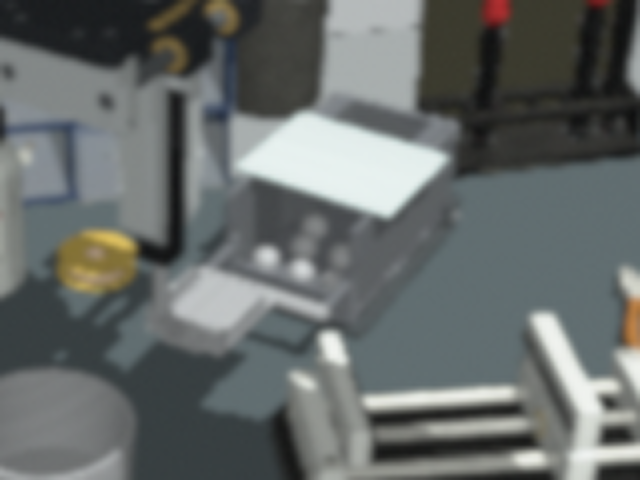

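The pan stands in front of the opening, above the bar and pointing under the sheet. Sliding in.

```bash

python3 -m jog '[{"slide":[0,1.0,0.1],"rot":[0,0,0],"fingers":0},{"slide":[0,2.2,0],"rot":[0,0,0],"fingers":0},{"slide":[0,2.5,0],"rot":[0,0,0],"fingers":0},{"slide":[0,2.5,0],"rot":[0,0,0],"fingers":0},{"slide":[0,2.5,0],"rot":[0,0,0],"fingers":0},{"slide":[0,2.0,0],"rot":[0,0,0],"fingers":0},{"slide":[0,1.3,0],"rot":[0,0,0],"fingers":0},{"slide":[0,0,0],"rot":[0,0,0],"fingers":0}]' 45 >/dev/null
python3 -c "
from h import *
where(); to([.415,-.2665,.049],head(-89.3),TIP)"
```

```text
t 7.4 tcp [ 0.4152 -0.1885  0.1298] tip [ 0.416  -0.2697  0.0509] yaw -89.62 pitch -0.20 roll 0.19 F [ 0.6 -0.3 -1.9] w 0.185 g 45.0
slide [-0.12 -0.3   0.16] rot [ 0.2  -0.19 -0.32]
```

```bash

python3 -m jog '[{"slide":[0,0,0],"rot":[0,0,0],"fingers":0},{"slide":[0,0,0],"rot":[0,0,0],"fingers":0},{"slide":[0,0,0],"rot":[0,0,0],"fingers":0}]' 45 >/dev/null
python3 -c "
from h import *
where(); to([.415,-.2665,.049],head(-89.3),TIP)"
```

```text
t 7.7 tcp [ 0.4145 -0.1833  0.1286] tip [ 0.4155 -0.2642  0.0493] yaw -89.29 pitch 0.06 roll 0.00 F [-0.3  0.7 -1. ] w 0.188 g 45.0
slide [-0.05  0.22  0.04] rot [-0.06 -0.    0.01]
```

```bash

python3 -m jog '[{"slide":[0,0.2,0],"rot":[0,0,0],"fingers":0},{"slide":[0,0,-0.3],"rot":[0,0,0],"fingers":0},{"slide":[0,0,-0.2],"rot":[0,0,0],"fingers":0},{"slide":[0,0,-0.1],"rot":[0,0,0],"fingers":0},{"slide":[0,0,-0.1],"rot":[0,0,0],"fingers":0},{"slide":[0,0,-0.1],"rot":[0,0,0],"fingers":0},{"slide":[0,0,-0.1],"rot":[0,0,0],"fingers":0},{"slide":[0,0,-0.1],"rot":[0,0,0],"fingers":0}]' 45 >/dev/null
python3 -m jog '[{"slide":[0,0,-0.3],"rot":[0,0,0],"fingers":0},{"slide":[0,0,-0.6],"rot":[0,0,0],"fingers":0},{"slide":[0,0,-0.8],"rot":[0,0,0],"fingers":0},{"slide":[0,0,-0.8],"rot":[0,0,0],"fingers":0},{"slide":[0,0,-0.8],"rot":[0,0,0],"fingers":0},{"slide":[0,0,-0.6],"rot":[0,0,0],"fingers":0},{"slide":[0,0,-0.3],"rot":[0,0,0],"fingers":0},{"slide":[0,0,0],"rot":[0,0,0],"fingers":0}]' 45 >/dev/null
python3 - <<'E'
from h import *
where()
np.set_printoptions(precision=4,suppress=True)
ang=lambda v: np.degrees(np.arctan2(v[1],v[0])); n=np.linalg.norm
s=snap("wrist"); np.savez("w3.npz",**s); im=s["image"].astype(int); save("w3",s["image"])
p,R,o=now(); z=p[2]-.0792+.017
m=np.zeros(im.shape[:2],bool); m[100:350,330:560]=im.min(2)[100:350,330:560]>195
c=max(cv2.findContours(m.astype(np.uint8),0,cv2.CHAIN_APPROX_NONE)[0],key=cv2.contourArea)
q=cv2.approxPolyDP(c,6,True)[:,0]; P=onz(s,q,z); print(q,P,P.mean(0),n(P-np.roll(P,1,0),axis=1),[ang(P[(i+1)%len(P)]-P[i]) for i in range(len(P))])
print("rel tool",R.inv().apply(P.mean(0)-p), R.inv().apply(P-p))
E
```

```text
t 9.0 tcp [ 0.4149 -0.1869  0.1813] tip [ 0.4159 -0.268   0.1021] yaw -89.38 pitch -0.02 roll 0.09 F [ 0.9  0.4 -2.6] w 0.191 g 45.0
[[476 186]
 [424 186]
 [415 201]
 [385 199]
 [369 227]
 [354 227]
 [352 273]
 [368 279]
 [382 318]
 [462 318]] [[ 0.4595 -0.2817  0.1186]
 [ 0.4592 -0.2496  0.1186]
 [ 0.4498 -0.2447  0.1186]
 [ 0.4509 -0.226   0.1186]
 [ 0.433  -0.2168  0.1186]
 [ 0.4329 -0.2073  0.1186]
 [ 0.4024 -0.2069  0.1186]
 [ 0.3984 -0.2175  0.1186]
 [ 0.3709 -0.2279  0.1186]
 [ 0.3714 -0.2815  0.1186]] [ 0.4228 -0.236   0.1186] [0.0881 0.032  0.0106 0.0187 0.0201 0.0095 0.0306 0.0113 0.0294 0.0536] [np.float64(90.58338286716342), np.float64(152.2024132521158), np.float64(86.76518738155794), np.float64(152.6194525697502), np.float64(90.58381886077453), np.float64(179.25869658823478), np.float64(-110.7958725824129), np.float64(-159.20807929913104), np.float64(-89.41512878522144), np.float64(-0.1266236685264559)]
rel tool [0.0077 0.0493 0.0622] [[ 0.0438  0.0954  0.0622]
 [ 0.0438  0.0634  0.0622]
 [ 0.0346  0.0584  0.0622]
 [ 0.0358  0.0397  0.0622]
 [ 0.0181  0.0302  0.0622]
 [ 0.0181  0.0207  0.0622]
 [-0.0125  0.02    0.0622]
 [-0.0166  0.0305  0.0622]
 [-0.0442  0.0407  0.0622]
 [-0.0442  0.0943  0.0622]]
```

View pics/w3.png

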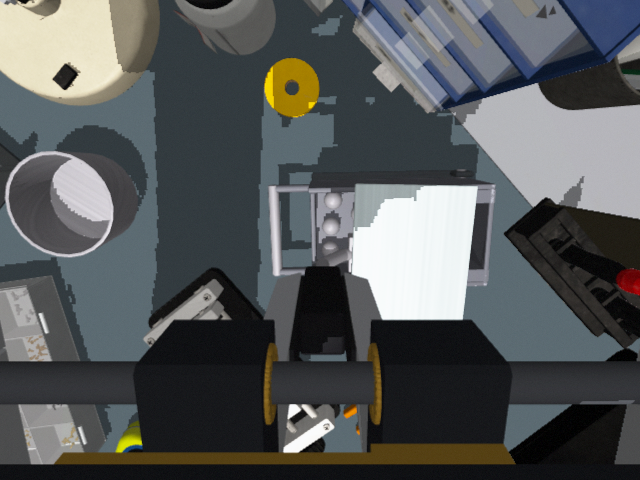

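The sheet is up on the pan and partly shadowed, with its front edge from (477,186) to (464,320). I'll measure it again now that it has settled.

```bash

python3 -m jog '[{"slide":[0,0,-0.5],"rot":[0,0,0],"fingers":0},{"slide":[0,0,-1],"rot":[0,0,0],"fingers":0},{"slide":[0,0,-1.2],"rot":[0,0,0],"fingers":0},{"slide":[0,0,-1.2],"rot":[0,0,0],"fingers":0},{"slide":[0,0,-1],"rot":[0,0,0],"fingers":0},{"slide":[0,0,-0.5],"rot":[0,0,0],"fingers":0},{"slide":[0,0,0],"rot":[0,0,0],"fingers":0},{"slide":[0,0,0],"rot":[0,0,0],"fingers":0}]' 45 >/dev/null
python3 - <<'E'
from h import *
where()
np.set_printoptions(precision=4,suppress=True)
s=snap("wrist"); np.savez("w3.npz",**s); im=s["image"].astype(int)
p,R,o=now(); z=p[2]-.0792+.017
g=im.min(2); u=lambda P:R.inv().apply(P-p)[:,:2]
fr=[];bk=[]
for v in range(190,316,6):
    r=g[v,330:560].astype(float); d=np.diff(r)
    k=np.argmin(d); fr.append([330+k+.5,v])
    if v<225: bk.append([330+np.argmax(d)+.5,v])
F=u(onz(s,fr,z)); B=u(onz(s,bk,z)); print(F,B)
tp=[[c,150+np.argmax(np.diff(g[150:230,c]))+.5] for c in range(370,470,8)]; print(u(onz(s,tp,z)))
save("w4",s["image"],320,150,200,180,3)
E
```

```text
t 9.7 tcp [ 0.4143 -0.1866  0.2345] tip [ 0.4152 -0.2676  0.1553] yaw -89.39 pitch 0.01 roll 0.02 F [ 0.5  1.6 -3.2] w 0.191 g 45.0
[[ 0.0414  0.0958]
 [ 0.0377  0.0961]
 [ 0.0339  0.0959]
 [ 0.0302  0.0956]
 [ 0.0264  0.0959]
 [ 0.0226  0.0957]
 [ 0.0187  0.096 ]
 [ 0.0148  0.0958]
 [ 0.0109  0.0955]
 [ 0.007   0.0952]
 [ 0.003   0.0956]
 [-0.001   0.0953]
 [-0.005   0.095 ]
 [-0.0091  0.0954]
 [-0.0132  0.0951]
 [-0.0173  0.0948]
 [-0.0214  0.0952]
 [-0.0256  0.0949]
 [-0.0299  0.0946]
 [-0.0341  0.095 ]
 [-0.0384  0.0947]] [[0.0414 0.1235]
 [0.0377 0.1141]
 [0.034  0.0076]
 [0.0302 0.0114]
 [0.0264 0.0352]
 [0.0226 0.0335]]
[[0.0203 0.0307]
 [0.0293 0.0354]
 [0.0355 0.0402]
 [0.0361 0.0451]
 [0.0361 0.0501]
 [0.0368 0.055 ]
 [0.0411 0.0597]
 [0.0448 0.0644]
 [0.0448 0.0693]
 [0.0442 0.0743]
 [0.0442 0.0792]
 [0.0441 0.0841]
 [0.0441 0.0891]]
```

```bash
python3 -c "
from h import *
to([.4175,.1749,.2345],head(-42.4))"
```

```text
slide [ 7.300e-01 -3.613e+01 -2.000e-02] rot [-4.000e-02  2.000e-02 -4.699e+01]
```

```bash

python3 -m jog '[{"slide":[0,-0.4,0],"rot":[0,0,0],"fingers":0},{"slide":[0,-0.8,0],"rot":[0,0,0],"fingers":0},{"slide":[0,-1.2,0],"rot":[0,0,0],"fingers":0},{"slide":[0,-1.6,0],"rot":[0,0,0],"fingers":0},{"slide":[0.05,-2,0],"rot":[0,0,0],"fingers":0},{"slide":[0.05,-2,0],"rot":[0,0,0],"fingers":0},{"slide":[0.05,-2,0],"rot":[0,0,0],"fingers":0},{"slide":[0.05,-2,0],"rot":[0,0,0],"fingers":0}]' 45 >/dev/null
python3 -m jog '[{"slide":[0.05,-2,0],"rot":[0,0,0],"fingers":0},{"slide":[0.05,-2,0],"rot":[0,0,0],"fingers":0},{"slide":[0.05,-2,0],"rot":[0,0,0],"fingers":0},{"slide":[0.05,-2,0],"rot":[0,0,0],"fingers":0},{"slide":[0.05,-2,0],"rot":[0,0,0],"fingers":0},{"slide":[0.05,-2,0],"rot":[0,0,0],"fingers":0},{"slide":[0.05,-2,0],"rot":[0,0,0],"fingers":0},{"slide":[0.05,-2,0],"rot":[0,0,0],"fingers":0}]' 45 >/dev/null
python3 -m jog '[{"slide":[0.05,-2,0],"rot":[0,0,0],"fingers":0},{"slide":[0.05,-2,0],"rot":[0,0,0],"fingers":0},{"slide":[0,-1.6,0],"rot":[0,0,0],"fingers":0},{"slide":[0,-1.2,0],"rot":[0,0,0],"fingers":0},{"slide":[0,-0.8,0],"rot":[0,0,0],"fingers":0},{"slide":[0,-0.4,0],"rot":[0,0,0],"fingers":0},{"slide":[0,0,0],"rot":[0,0,0],"fingers":0},{"slide":[0,0,0],"rot":[0,0,-1],"fingers":0}]' 45 >/dev/null
python3 -m jog '[{"slide":[0,0,0],"rot":[0,0,-2],"fingers":0},{"slide":[0,0,0],"rot":[0,0,-3],"fingers":0},{"slide":[0,0,0],"rot":[0,0,-3.5],"fingers":0},{"slide":[0,0,0],"rot":[0,0,-3.5],"fingers":0},{"slide":[0,0,0],"rot":[0,0,-3.5],"fingers":0},{"slide":[0,0,0],"rot":[0,0,-3.5],"fingers":0},{"slide":[0,0,0],"rot":[0,0,-3.5],"fingers":0},{"slide":[0,0,0],"rot":[0,0,-3.5],"fingers":0}]' 45 >/dev/null
python3 -m jog '[{"slide":[0,0,0],"rot":[0,0,-3.5],"fingers":0},{"slide":[0,0,0],"rot":[0,0,-3.5],"fingers":0},{"slide":[0,0,0],"rot":[0,0,-3.5],"fingers":0},{"slide":[0,0,0],"rot":[0,0,-3.5],"fingers":0},{"slide":[0,0,0],"rot":[0,0,-3],"fingers":0},{"slide":[0,0,0],"rot":[0,0,-2],"fingers":0},{"slide":[0,0,0],"rot":[0,0,-1],"fingers":0},{"slide":[0,0,0],"rot":[0,0,0],"fingers":0}]' 45 >/dev/null
python3 - <<'E'
from h import *
where(); to([.4175,.1749,.2345],head(-42.4))
np.set_printoptions(precision=4,suppress=True)
s=snap("wrist"); np.savez("w5.npz",**s); im=s["image"].astype(int)
p,R,o=now(); z=p[2]-.0792+.017
g=im.min(2); u=lambda P:R.inv().apply(P-p)[:,:2]
F=u(onz(s,[[330+np.argmin(np.diff(g[v,330:560]))+.5,v] for v in range(200,316,10)],z)); print(F)
print(u(onz(s,[[c,150+np.argmax(np.diff(g[150:230,c]))+.5] for c in range(370,470,12)],z)))
t=snap("top"); np.savez("t5.npz",**t)
a=cv2.resize(s["image"][130:370,250:570],(640,480)); b=cv2.resize(t["image"][150:330,130:370],(640,480),interpolation=2)
save("c5",cv2.resize(np.hstack([a,b]),(800,300)),w=800)
E
```

```text
t 13.1 tcp [0.4177 0.1722 0.2346] tip [0.4774 0.1175 0.1554] yaw -42.48 pitch -0.00 roll -0.00 F [-0.2  0.1 -2.9] w 0.192 g 45.0
slide [ 0.18 -0.19  0.01] rot [ 0.    0.   -0.08]
[[ 0.0347  0.0956]
 [ 0.0284  0.0956]
 [ 0.0221  0.0955]
 [ 0.0157  0.0955]
 [ 0.0092  0.0955]
 [ 0.0026  0.1133]
 [-0.0041  0.0793]
 [-0.0109  0.0947]
 [-0.0177  0.0947]
 [-0.0246  0.0855]
 [-0.0317  0.0946]
 [-0.0388  0.058 ]]
[[0.0449 0.0293]
 [0.0449 0.0367]
 [0.0449 0.044 ]
 [0.0442 0.0514]
 [0.0442 0.0588]
 [0.0442 0.0661]
 [0.0442 0.0735]
 [0.0436 0.0809]
 [0.0436 0.0883]]
```

View pics/c5.png

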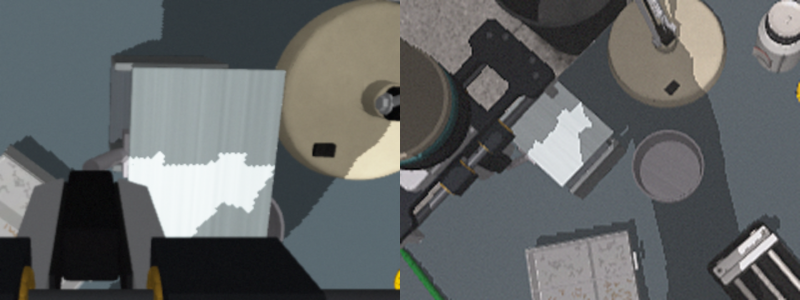

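The left half shows the sheet square on the pan, and the right half shows it above the rest with opposite corners at (552,82) and (573,190). Next is a cross-check against the top view.

```bash

python3 -m jog '[{"slide":[0.18,-0.18,0],"rot":[0,0,0],"fingers":0},{"slide":[0,0,0],"rot":[0,0,0],"fingers":0}]' 45 >/dev/null
python3 - <<'E'
from h import *
where(); to([.418,.1747,.2345],head(-42.4))
t=dict(np.load("t5.npz")); np.set_printoptions(precision=4,suppress=True)
P=onz(t,np.array([[152,82],[215,128],[173,190]])/1.6667+[130,150],.1724); print(P,(P[0]+P[2])/2,np.linalg.norm(P[1]-P[0]),np.linalg.norm(P[2]-P[1]))
s=dict(np.load("w5.npz")); print(((np.array([.4177,.1722,.17]))+head(-42.48).apply([-.0038,.057,0])))
E
```

```text
t 13.4 tcp [0.4175 0.1762 0.2344] tip [0.4773 0.1215 0.1552] yaw -42.41 pitch 0.01 roll 0.01 F [ 0.6  0.4 -2.7] w 0.188 g 45.0
slide [-0.07  0.14 -0.01] rot [-0.01 -0.01 -0.01]
[[0.505  0.1336 0.1724]
 [0.4552 0.0693 0.1724]
 [0.3929 0.1117 0.1724]] [0.4489 0.1226 0.1724] 0.08131610105560408 0.07531010376523233
[0.4572 0.1309 0.17  ]
```

```bash

python3 -m jog '[{"slide":[0,0,0.4],"rot":[0,0,0],"fingers":0},{"slide":[0,0,0.8],"rot":[0,0,0],"fingers":0},{"slide":[0,0,1.2],"rot":[0,0,0],"fingers":0},{"slide":[0,0,1.6],"rot":[0,0,0],"fingers":0},{"slide":[0,0,1.6],"rot":[0,0,0],"fingers":0},{"slide":[0,0,1.2],"rot":[0,0,0],"fingers":0},{"slide":[0,0,0.8],"rot":[0,0,0],"fingers":0},{"slide":[0,0,0.4],"rot":[0,0,0],"fingers":0}]' 45 >/dev/null
python3 -m jog '[{"slide":[0,0,0],"rot":[0,0,0],"fingers":0},{"slide":[0,0,0],"rot":[0,0,0],"fingers":0},{"slide":[0,0,0],"rot":[0,0,0],"fingers":0}]' 45 >/dev/null
python3 - <<'E'
from h import *
where(); to([.418,.1747,.2345],head(-42.4))
np.set_printoptions(precision=4,suppress=True)
s=snap("wrist"); im=s["image"].astype(int)
p,R,o=now(); z=p[2]-.0792+.017
g=im.min(2); u=lambda P:R.inv().apply(P-p)[:,:2]
F=u(onz(s,[[330+np.argmin(np.diff(g[v,330:560]))+.5,v] for v in range(200,316,10)],z)); print(F)
print(u(onz(s,[[c,150+np.argmax(np.diff(g[150:230,c]))+.5] for c in range(370,470,16)],z)))
E
```

```text
t 14.3 tcp [0.418  0.1759 0.1549] tip [0.4779 0.1213 0.0758] yaw -42.41 pitch -0.03 roll 0.06 F [-0.2  1.  -1.8] w 0.189 g 45.0
slide [-0.08  0.09 -7.96] rot [ 0.03 -0.06 -0.01]
[[ 0.0347  0.0955]
 [ 0.0285  0.0955]
 [ 0.0221  0.0954]
 [ 0.0157  0.0954]
 [ 0.0092  0.0954]
 [ 0.0026  0.0953]
 [-0.004   0.0946]
 [-0.0108  0.0946]
 [-0.0176  0.0946]
 [-0.0246  0.0945]
 [-0.0316  0.0945]
 [-0.0387  0.0605]]
[[0.0449 0.0292]
 [0.0449 0.039 ]
 [0.0443 0.0489]
 [0.0443 0.0587]
 [0.0443 0.0685]
 [0.0437 0.0784]
 [0.0437 0.0882]]
```

```bash

python3 -m jog '[{"slide":[-0.08,0.09,0.4],"rot":[0,0,0],"fingers":0},{"slide":[0,0,0.6],"rot":[0,0,0],"fingers":0},{"slide":[0,0,0.4],"rot":[0,0,0],"fingers":0},{"slide":[0,0,0.2],"rot":[0,0,0],"fingers":0},{"slide":[0,0,0.2],"rot":[0,0,0],"fingers":0},{"slide":[0,0,0.2],"rot":[0,0,0],"fingers":0},{"slide":[0,0,0.2],"rot":[0,0,0],"fingers":0},{"slide":[0,0,0.2],"rot":[0,0,0],"fingers":0}]' 45 >/dev/null
python3 -m jog '[{"slide":[0,0,0.2],"rot":[0,0,0],"fingers":0},{"slide":[0,0,0.2],"rot":[0,0,0],"fingers":0},{"slide":[0,0,0],"rot":[0,0,0],"fingers":0},{"slide":[0,0,0],"rot":[0,0,0],"fingers":0}]' 45 >/dev/null
python3 - <<'E'
from h import *
where(); to([.418,.1747,.2345],head(-42.4))
np.set_printoptions(precision=4,suppress=True)
s=snap("wrist"); im=s["image"].astype(int)
p,R,o=now(); z=.073
g=im.min(2); u=lambda P:R.inv().apply(P-p)[:,:2]
F=onz(s,[[330+np.argmin(np.diff(g[v,330:560]))+.5,v] for v in range(200,316,10)],z); print(u(F))
L=onz(s,[[c,150+np.argmax(np.diff(g[150:230,c]))+.5] for c in range(370,470,16)],z);print(u(L))
E
```

```text
t 15.3 tcp [0.4175 0.1746 0.1264] tip [0.4773 0.1199 0.0472] yaw -42.41 pitch 0.00 roll -0.01 F [ 0.9  0.1 -2.2] w 0.188 g 45.0
slide [  0.04   0.02 -10.81] rot [-0.    0.01 -0.01]
[[ 0.0359  0.0962]
 [ 0.0299  0.0955]
 [ 0.0238  0.0955]
 [ 0.0176  0.0955]
 [ 0.0113  0.0955]
 [ 0.005   0.0955]
 [-0.0014  0.0192]
 [-0.008   0.0949]
 [-0.0146  0.0949]
 [-0.0212  0.0948]
 [-0.028   0.0948]
 [-0.0349  0.0634]]
[[0.0446 0.0281]
 [0.0446 0.0376]
 [0.044  0.0471]
 [0.044  0.0566]
 [0.044  0.0661]
 [0.0434 0.0756]
 [0.0434 0.0851]]
```

```bash

python3 -m jog '[{"slide":[0,-0.4,0],"rot":[0,0,0],"fingers":0},{"slide":[0,-1.2,0],"rot":[0,0,0],"fingers":0},{"slide":[0,-1.8,0],"rot":[0,0,0],"fingers":0},{"slide":[0,-1.8,0],"rot":[0,0,0],"fingers":0},{"slide":[0,-1.8,0],"rot":[0,0,0],"fingers":0},{"slide":[0,-1.4,0],"rot":[0,0,0],"fingers":0},{"slide":[0,-0.8,0],"rot":[0,0,0],"fingers":0},{"slide":[0,-0.3,0],"rot":[0,0,0],"fingers":0}]' 45 >/dev/null
python3 -m jog '[{"slide":[0,0,0],"rot":[0,0,0],"fingers":0},{"slide":[0,0,0],"rot":[0,0,0],"fingers":0}]' 45 >/dev/null
python3 - <<'E'
from h import *
where()
np.set_printoptions(precision=4,suppress=True)
for n in ("wrist","top"):
    s=snap(n); np.savez(n+"6.npz",**s); im=s["image"].astype(int); c0=proj(s,[[.4575,.1335,.073]])[0]; print(n,c0)
    cv2.imwrite("pics/r_%s.png"%n,s["image"][:,:,::-1])
    g=im.min(2); a,b=c0.astype(int); print(g[b-40:b+41:8,a-60:a+61:6])
E
```

```text
t 16.2 tcp [0.3481 0.2384 0.1266] tip [0.408  0.1838 0.0475] yaw -42.43 pitch -0.04 roll 0.04 F [ 0.   0.5 -1. ] w 0.190 g 45.0
wrist [565.9448 263.3992]
[[ 52 137 157 167 163 166 164 162 160 164 166 168 161 160 161 159 161 156
  155 157 156]
 [ 49 156 159 163 164 165 162 160 160 163 163 162 160 159 164 160 160 151
  156 155 159]
 [ 53 164 158 165 162 167 165 162 160 166 163 162 161 152 162 163 164 156
  155 156 161]
 [ 52 164 163 165 164 167 165 166 160 167 168 164 159 155 154 161 161 157
  157 159 159]
 [ 80 161 161 161 166 167 162 163 161 166 168 163 162 159 159 161 154 158
  158 158 155]
 [207 242 244 163 163 163 161 165 163 162 164 163 163 165 160 158 154 157
  156 162 155]
 [242 243 163 163 167 163 162 164 164 161 162 161 156 161 161 165 156 156
  157 163 118]
 [245 183 164 162 168 164 164 162 165 166 164 163 156 156 162 160 157 154
  157 162  55]
 [192 159 163 162 167 162 165 160 165 170 166 164 160 160 162 157 158 157
  159 156  91]
 [160 160 162 165 162 162 165 160 162 163 163 163 160 158 161 157 160 159
  165 150  96]
 [158 164 161 165 160 160 164 164 159 163 162 157 162 16
[... 337 characters left out ...]
3 123 121  57  60  65 128 132 124 128 109  59  63  66  63  68
   65  64  91]
 [116 124 116 119  62  59 132 131 136 131 130 130 129 133  66  65  63  61
   63  97 166]
 [123 125  91  62  62  84 133 132 129 133 134 129 134 129 129  78  61  84
   77 102 104]
 [ 40  75  88  63  62  65  61 129 131 131 133 134 134 131 132  56  62  74
  105 105 102]
 [ 41  44  45  62  64  62  65  67 159 133 137 130 133 138  53  62  64  68
  104 108 110]
 [ 38  42  62  46  59 106  61  59  61  86 133 136 117  62  61  66  59  77
  107 106 103]
 [ 43  42  42  77 105 105 166  57  57  91  92  84  86  88  65  65  63  61
   79 108 110]
 [ 82 109  58 105 105 167 170 125  89  89  89  90  89  87  82  63  64  61
   62  61  63]]
```

```bash
python3 - <<'E'
from h import *
np.set_printoptions(precision=4,suppress=True)
ang=lambda v: np.degrees(np.arctan2(v[1],v[0])); n=np.linalg.norm
s=dict(np.load("top6.npz")); g=s["image"].min(2)
m=((g>112)).astype(np.uint8); m[:, :150]=0
_,lab=cv2.connectedComponents(m,connectivity=4); k=lab[236,232]; m=(lab==k)
print(m.sum()); r,_=quad(m); b=cv2.boxPoints(r); P=onz(s,b,.073); print(r,P,P.mean(0),n(P-np.roll(P,1,0),axis=1),[ang(P[(i+1)%4]-P[i]) for i in range(4)])
E
```

```text
1946
((231.49520874023438, 236.6251983642578), (49.243492126464844, 40.30248260498047), 42.79739761352539) [[0.4627 0.1949 0.073 ]
 [0.5193 0.1431 0.073 ]
 [0.4519 0.0739 0.073 ]
 [0.3966 0.1259 0.073 ]] [0.4576 0.1345 0.073 ] [0.0955 0.0768 0.0966 0.0759] [np.float64(-42.4441879590237), np.float64(-134.2447495340512), np.float64(136.73699713142852), np.float64(46.27017187445781)]
```

```bash
python3 - <<'E'
from h import *
s=dict(np.load("top6.npz")); np.set_printoptions(precision=3,suppress=True)
print(onz(s,[(207,300),(268,290)],.03), onz(s,[(207,300)],.0)); 
h=head(-42.4); p,R,o=now()
print("pan back corners",[ (p+R.apply([x,.021,.079])).round(3) for x in (-.022,.022)])
to([.4289,.1867,.0475],head(-50),TIP)
E
```

```text
[[0.34  0.19  0.03 ]
 [0.356 0.07  0.03 ]] [[0.341 0.197 0.   ]]
pan back corners [array([0.349, 0.208, 0.048]), array([0.379, 0.24 , 0.048])]
slide [ 2.71  1.39 -0.01] rot [ 0.03 -0.03  7.51]
```

```bash

python3 -m jog '[{"slide":[1.5,0,0.5],"rot":[0,0,0],"fingers":0},{"slide":[0,0,1],"rot":[0,0,0],"fingers":0},{"slide":[0,0,1],"rot":[0,0,0],"fingers":0},{"slide":[0,0,1],"rot":[0,0,0],"fingers":0},{"slide":[0,0,0.6],"rot":[0,0,0],"fingers":0},{"slide":[0,0,0.3],"rot":[0,0,0],"fingers":0},{"slide":[0,0,0.15],"rot":[0,0,0],"fingers":0},{"slide":[0,0,0.1],"rot":[0,0,0],"fingers":0}]' 45 >/dev/null
python3 -m jog '[{"slide":[0,0,0],"rot":[0,0,0],"fingers":0},{"slide":[0,0,0],"rot":[0,0,0],"fingers":0}]' 45 >/dev/null
python3 -c "
from h import *
where()"
```

```text
t 17.2 tcp [0.3579 0.2498 0.0803] tip [0.4177 0.1953 0.0011] yaw -42.41 pitch -0.01 roll 0.04 F [-0.3  1.1 -0.2] w 0.189 g 45.0
```

```bash

python3 -m jog '[{"slide":[0,0,0.08],"rot":[0,0,0],"fingers":0},{"slide":[0,0,0],"rot":[0,0,0],"fingers":0.6},{"slide":[0,0,0],"rot":[0,0,0],"fingers":0.6},{"slide":[0,0,0],"rot":[0,0,0],"fingers":0.6},{"slide":[0,0,0],"rot":[0,0,0],"fingers":0.6},{"slide":[0,0,-1],"rot":[0,0,0],"fingers":0.6},{"slide":[0,0,-2.5],"rot":[0,0,0],"fingers":0.6},{"slide":[0,0,-3.5],"rot":[0,0,0],"fingers":0.6}]' 45 >/dev/null
python3 -m jog '[{"slide":[0,0,-3.5],"rot":[0,0,0],"fingers":0.6},{"slide":[0,0,-3],"rot":[0,0,0],"fingers":0.6},{"slide":[0,0,-1.5],"rot":[0,0,0],"fingers":0.6},{"slide":[0,0,0],"rot":[0,0,0],"fingers":0.6}]' 45 >/dev/null
python3 -c "
from h import *
where(); to([.4107,-.1458,.23],head(-88.4))"
```

```text
t 18.2 tcp [0.3594 0.251  0.2321] tip [0.4196 0.1968 0.1529] yaw -42.38 pitch -0.01 roll 0.39 F [0.3 0.1 0.3] w 0.599 g 0.0
slide [-25.85  30.54   0.04] rot [-0.14 -0.37 46.02]
```

```bash

python3 -m jog '[{"slide":[-1.4,1.6,0],"rot":[0,0,0],"fingers":0.6},{"slide":[-2.5,3,0],"rot":[0,0,0],"fingers":0.6},{"slide":[-2.5,3,0],"rot":[0,0,0],"fingers":0.6},{"slide":[-2.5,3,0],"rot":[0,0,0],"fingers":0.6},{"slide":[-2.5,3,0],"rot":[0,0,0],"fingers":0.6},{"slide":[-2.5,3,0],"rot":[0,0,0],"fingers":0.6},{"slide":[-2.5,3,0],"rot":[0,0,0],"fingers":0.6},{"slide":[-2.5,3,0],"rot":[0,0,0],"fingers":0.6}]' 45 >/dev/null
python3 -m jog '[{"slide":[-2.5,3,0],"rot":[0,0,0],"fingers":0.6},{"slide":[-2.5,2.9,0],"rot":[0,0,0],"fingers":0.6},{"slide":[-1.95,2,0],"rot":[0,0,0],"fingers":0.5},{"slide":[0,0,0],"rot":[0,0,6],"fingers":0.5},{"slide":[0,0,0],"rot":[0,0,7],"fingers":0.4},{"slide":[0,0,0],"rot":[0,0,7],"fingers":0.3},{"slide":[0,0,0],"rot":[0,0,7],"fingers":0.26},{"slide":[0,0,0],"rot":[0,0,7],"fingers":0.26}]' 45 >/dev/null
python3 -m jog '[{"slide":[0,0,0],"rot":[0,0,7],"fingers":0.26},{"slide":[0,0,0],"rot":[0,0,5],"fingers":0.26},{"slide":[0,0,0],"rot":[0,0,0],"fingers":0.26},{"slide":[0,0,0],"rot":[0,0,0],"fingers":0.26}]' 45 >/dev/null
python3 - <<'E'
from h import *
where(); to([.4107,-.1458,.016],head(-88.4))
np.set_printoptions(precision=4,suppress=True)
s=snap("wrist"); np.savez("w7.npz",**s); print(proj(s,[[.4107,-.1458,.0385],[.449,-.1448,.0385],[.3724,-.1468,.0385]]))
save("w7",s["image"])
g=s["image"].min(2); a,b=proj(s,[[.435,-.1458,.0385]])[0].astype(int); print(a,b,g[b-16:b+17:8,a-20:a+21])
E
```

```text
t 19.8 tcp [ 0.4079 -0.1466  0.2283] tip [ 0.4102 -0.2275  0.1491] yaw -88.26 pitch -0.01 roll -0.11 F [ 0.3 -0.6 -0. ] w 0.257 g 0.0
slide [ 0.32 -0.07 21.23] rot [0.01 0.11 0.14]
[[321.0878 214.3268]
 [321.2101 173.7592]
 [320.9714 252.9241]]
321 188 [[127 127 126 127 128 128 127 128 128 128 125 128 126 126 127 127 124 120
  130 132 133 136 136 125 120  96  74  74  75  74  77  78  90  92  89  92
   92  91  92  91  92]
 [128 128 127 127 126 129 126 128 127 128 127 128 126 127 127 127 122 141
  201 226 237 244 245 238 228 197 148  71  73  72  72  91 127 127 127 127
  127 129 126 127 127]
 [127 127 129 128 129 126 130 125 125 127 128 128 127 126 126 127 125 145
  203 228 238 244 246 238 227 195 148  75  73  71  74  92 128 126 130 126
  128 128 128 125 129]
 [126 125 128 129 127 126 126 127 127 129 126 126 129 127 129 127 124 147
  206 228 239 246 246 237 228 193 142  73  74  73  72  92 127 128 126 128
  125 128 126 127 126]
 [125 128 124 127 127 128 128 125 125 127 127 125 126 127 127 127 123 145
  207 228 240 245 245 237 227 192 136  73  72  73  93 129 128 125 128 126
  126 126 127 129 126]]
```

```bash

python3 -m jog '[{"slide":[0.3,0.05,2],"rot":[0,0,0],"fingers":0.26},{"slide":[0,0,3.5],"rot":[0,0,0],"fingers":0.26},{"slide":[0,0,3.5],"rot":[0,0,0],"fingers":0.26},{"slide":[0,0,3.5],"rot":[0,0,0],"fingers":0.26},{"slide":[0,0,3],"rot":[0,0,0],"fingers":0.26},{"slide":[0,0,2],"rot":[0,0,0],"fingers":0.26},{"slide":[0,0,1],"rot":[0,0,0],"fingers":0.26},{"slide":[0,0,0],"rot":[0,0,0],"fingers":0.26}]' 45 >/dev/null
python3 -m jog '[{"slide":[0,0,0],"rot":[0,0,0],"fingers":0.26},{"slide":[0,0,0],"rot":[0,0,0],"fingers":0.26}]' 45 >/dev/null
python3 -c "
from h import *
where(); to([.4107,-.147,.016],head(-88.4))"
```

```text
t 20.7 tcp [ 0.4119 -0.1476  0.0448] tip [ 0.4142 -0.2286 -0.0344] yaw -88.37 pitch -0.02 roll 0.06 F [-0.4  0.4  0.1] w 0.260 g 0.0
slide [-0.12 -0.06  2.87] rot [ 0.02 -0.06  0.03]
```

```bash

python3 -m jog '[{"slide":[0,-0.05,1],"rot":[0,0,0],"fingers":0.26},{"slide":[0,0,1],"rot":[0,0,0],"fingers":0.26},{"slide":[0,0,0.8],"rot":[0,0,0],"fingers":0.26},{"slide":[0,0,0],"rot":[0,0,0],"fingers":0.26},{"slide":[0,0,0],"rot":[0,0,0],"fingers":0},{"slide":[0,0,0],"rot":[0,0,0],"fingers":0},{"slide":[0,0,0],"rot":[0,0,0],"fingers":0},{"slide":[0,0,0],"rot":[0,0,0],"fingers":0}]' 45
python3 -c "
from h import *
where()"
```

```text
t: 21.38
tool_pos: [0.412, -0.1469, 0.0169]
tcp_rot: [3.141, 0.044, 0.002]
ft_force: [-0.8, 0.1, 5.0]
gripper_width: 0.082
finger_force: 45.0
t 21.4 tcp [ 0.412  -0.1469  0.0169] tip [ 0.4144 -0.228  -0.0623] yaw -88.38 pitch -0.04 roll 0.08 F [-0.8  0.1  5. ] w 0.082 g 45.0
```

```bash

python3 -m jog '[{"slide":[0,0.065,-0.4],"rot":[0,0,0],"fingers":0},{"slide":[0,0.07,-0.4],"rot":[0,0,0],"fingers":0},{"slide":[0,0.085,-0.4],"rot":[0,0,0],"fingers":0},{"slide":[0,0.09,-0.395],"rot":[0,0,0],"fingers":0},{"slide":[0,0.105,-0.395],"rot":[0,0,0],"fingers":0},{"slide":[0,0.11,-0.395],"rot":[0,0,0],"fingers":0},{"slide":[0,0.125,-0.385],"rot":[0,0,0],"fingers":0},{"slide":[0,0.13,-0.385],"rot":[0,0,0],"fingers":0}]' 45
python3 -m jog '[{"slide":[0,0.145,-0.38],"rot":[0,0,0],"fingers":0},{"slide":[0,0.147,-0.38],"rot":[0,0,0],"fingers":0},{"slide":[0,0.163,-0.373],"rot":[0,0,0],"fingers":0},{"slide":[0,0.167,-0.372],"rot":[0,0,0],"fingers":0},{"slide":[0,0.18,-0.365],"rot":[0,0,0],"fingers":0},{"slide":[0,0.186,-0.365],"rot":[0,0,0],"fingers":0},{"slide":[0,0.2,-0.355],"rot":[0,0,0],"fingers":0},{"slide":[0,0.2,-0.355],"rot":[0,0,0],"fingers":0}]' 45
python3 -c "
from h import *
where()"
```

```text
t: 22.05
tool_pos: [0.412, -0.1543, 0.0481]
tcp_rot: [-3.141, -0.044, -0.001]
ft_force: [4.7, 0.2, -14.3]
gripper_width: 0.08
finger_force: 45.0
t: 22.72
tool_pos: [0.4124, -0.1673, 0.0775]
tcp_rot: [-3.139, -0.044, -0.001]
ft_force: [6.4, 2.2, -15.5]
gripper_width: 0.08
finger_force: 45.0
t 22.7 tcp [ 0.4124 -0.1673  0.0775] tip [ 0.4147 -0.2481 -0.0019] yaw -88.38 pitch 0.11 roll 0.03 F [  6.4   2.2 -15.5] w 0.080 g 45.0
```

```bash

python3 -m jog '[{"slide":[0,0,0],"rot":[0,0,0],"fingers":0},{"slide":[0,0,0],"rot":[0,0,0],"fingers":0},{"slide":[0,0.1,-0.17],"rot":[0,0,0],"fingers":0},{"slide":[0,0,0],"rot":[0,0,0],"fingers":0}]' 45
python3 -m jog '[{"slide":[0,0.1,-0.17],"rot":[0,0,0],"fingers":0},{"slide":[0,0,0],"rot":[0,0,0],"fingers":0}]' 45
```

```text
t: 23.05
tool_pos: [0.4124, -0.1682, 0.0792]
tcp_rot: [-3.139, -0.044, -0.001]
ft_force: [5.4, 3.3, -5.8]
gripper_width: 0.082
finger_force: 45.0
t: 23.22
tool_pos: [0.4124, -0.1689, 0.0804]
tcp_rot: [-3.139, -0.045, 0.0]
ft_force: [5.8, 3.5, -14.2]
gripper_width: 0.083
finger_force: 45.0
```

```bash

for i in 1; do python3 -m jog '[{"slide":[0,0.05,-0.15],"rot":[0,0,0],"fingers":0},{"slide":[0,0.05,-0.15],"rot":[0,0,0],"fingers":0},{"slide":[0,0,0],"rot":[0,0,0],"fingers":0},{"slide":[0,0,0],"rot":[0,0,0],"fingers":0}]' 45; done
python3 -m jog '[{"slide":[0,0.05,-0.15],"rot":[0,0,0],"fingers":0},{"slide":[0,0.05,-0.15],"rot":[0,0,0],"fingers":0},{"slide":[0,0,0],"rot":[0,0,0],"fingers":0},{"slide":[0,0,0],"rot":[0,0,0],"fingers":0}]' 45
```

```text
t: 23.55
tool_pos: [0.4119, -0.169, 0.0812]
tcp_rot: [-3.139, -0.047, 0.005]
ft_force: [10.7, 1.5, -41.0]
gripper_width: 0.08
finger_force: 45.0
t: 23.88
tool_pos: [0.4102, -0.169, 0.0836]
tcp_rot: [-3.138, -0.048, 0.01]
ft_force: [8.5, 1.5, -45.3]
gripper_width: 0.084
finger_force: 45.0
```

```bash

python3 -m jog '[{"slide":[0,0,0.2],"rot":[0,0,0],"fingers":0},{"slide":[0,0,0.1],"rot":[0,0,0],"fingers":0},{"slide":[0,0,0],"rot":[0,0,0],"fingers":0}]' 45
python3 -m jog '[{"slide":[0,0,0],"rot":[0,0,0],"fingers":0.22},{"slide":[0,0,0],"rot":[0,0,0],"fingers":0.22},{"slide":[0,0,0],"rot":[0,0,0],"fingers":0.22},{"slide":[0,0,-1],"rot":[0,0,0],"fingers":0.22},{"slide":[0,0,-2.5],"rot":[0,0,0],"fingers":0.22},{"slide":[0,0,-3],"rot":[0,0,0],"fingers":0.22},{"slide":[0,0,-3],"rot":[0,0,0],"fingers":0.3},{"slide":[0,0,-3],"rot":[0,0,0],"fingers":0.6}]' 45
python3 -m jog '[{"slide":[0,0,-2],"rot":[0,0,0],"fingers":0.6},{"slide":[0,0,0],"rot":[0,0,0],"fingers":0.6},{"slide":[0,0,0],"rot":[0,0,0],"fingers":0.6}]' 45 >/dev/null
python3 - <<'E'
from h import *
where()
np.set_printoptions(precision=4,suppress=True)
hz=np.array([.4139,-.2447,.0])+.099*0
b=np.array([.4107,-.147,.034]); h=np.array([np.cos(np.radians(-88.4)),np.sin(np.radians(-88.4)),0])
hinge=b+.1614*h; hinge[2]=.011
bt=hinge-.1397*h+[0,0,.084]; print("hinge",hinge,"bar tipped",bt)
c=.0; w=b+.169*h
for n in ("wrist","top"):
    s=snap(n); np.savez(n+"8.npz",**s); save(n+"8",s["image"]); print(n,proj(s,[bt,b]))
E
```

```text
t: 24.13
tool_pos: [0.4103, -0.1688, 0.083]
tcp_rot: [-3.135, -0.046, 0.006]
ft_force: [4.1, 4.9, -9.8]
gripper_width: 0.08
finger_force: 45.0
t: 24.8
tool_pos: [0.411, -0.1734, 0.2102]
tcp_rot: [3.14, 0.04, -0.001]
ft_force: [1.1, 0.6, 0.1]
gripper_width: 0.328
finger_force: 0.0
t 25.1 tcp [ 0.4123 -0.173   0.2294] tip [ 0.4147 -0.254   0.1502] yaw -88.43 pitch -0.03 roll 0.14 F [ 0.6  0.5 -1. ] w 0.536 g 0.0
hinge [ 0.4152 -0.3083  0.011 ] bar tipped [ 0.4113 -0.1687  0.095 ]
wrist [[316.3525 231.5213]
 [294.9267 217.9681]]
top [[392.9248 254.7296]
 [377.0338 259.3799]]
```

```bash
python3 - <<'E'
from h import *
s=dict(np.load("wrist8.npz")); h=np.array([np.cos(np.radians(-88.4)),np.sin(np.radians(-88.4)),0]); H=np.array([.4152,-.3083,.011])
print(proj(s,[H+h*a/1000+np.array([0,0,b/1000]) for a,b in ((-16.5,8),(13.8,23.5),(26.3,52.9),(-140,84))]))
i=s["image"]; t=dict(np.load("top8.npz"))["image"]
a=cv2.resize(i[150:320,290:530],(800,567),interpolation=2)[:560]; a[400:560,560:800]=cv2.resize(t[215:295,370:490],(240,160),interpolation=2)
save("v13",a,w=800,h=560)
E
```

```text
[[439.5100518  215.09477681]
 [475.37276213 217.864802  ]
 [501.72341777 223.82613359]
 [315.94162382 231.52835263]]
```

View pics/v13.png

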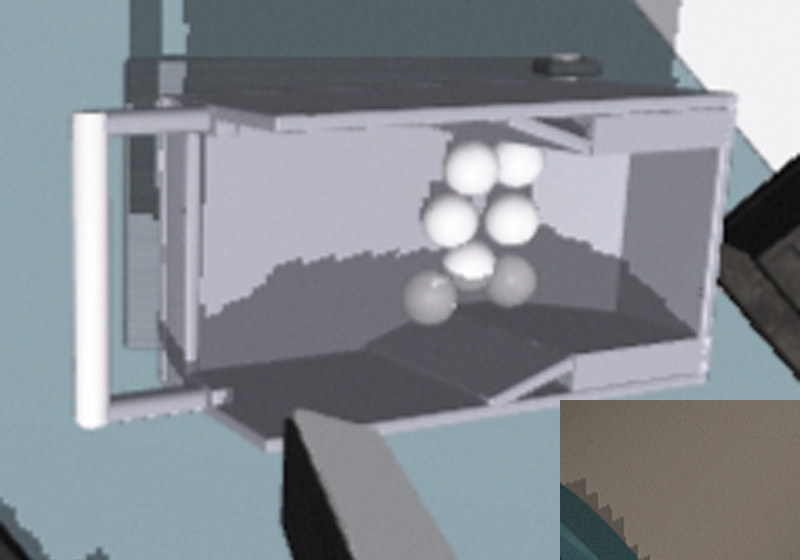

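Seven balls lie at the corner of the tipped bin: a front row of three (crop x≈511; y 162, 220, 280) and four behind at x≈430-472. The bar is where it was predicted. Back to the scoop.

```bash

python3 -m jog '[{"slide":[0,-3.5,0],"rot":[0,0,-4],"fingers":0.6},{"slide":[0,-3.5,0],"rot":[0,0,-6],"fingers":0.6},{"slide":[0,-3.5,0],"rot":[0,0,-6],"fingers":0.6},{"slide":[0,-3.5,0],"rot":[0,0,-6],"fingers":0.6},{"slide":[0,-3.5,0],"rot":[0,0,-6],"fingers":0.6},{"slide":[0,-3.5,0],"rot":[0,0,-6],"fingers":0.6},{"slide":[0,-3.5,0],"rot":[0,0,-6],"fingers":0.6},{"slide":[0,-3.5,0],"rot":[0,0,-6],"fingers":0.6}]' 45 >/dev/null
python3 -c "
from h import *
where(); to([.358,.2499,.21],head(-42.4))"
```

```text
t 25.8 tcp [0.3138 0.0832 0.2277] tip [0.3738 0.0287 0.1485] yaw -42.11 pitch -0.02 roll -0.12 F [-0.1  1.3  0.5] w 0.601 g 0.0
slide [15.34 -7.9   1.73] rot [0.02 0.12 0.29]
```

```bash

python3 -m jog '[{"slide":[2.9,-1.4,0.3],"rot":[0,0,0],"fingers":0.6},{"slide":[3.5,-1.8,0.5],"rot":[0,0,0],"fingers":0.6},{"slide":[3.5,-1.8,0.5],"rot":[0,0,0],"fingers":0.6},{"slide":[3.5,-1.8,0.4],"rot":[0,0,0.3],"fingers":0.6},{"slide":[1.9,-1.1,0],"rot":[0,0,0],"fingers":0.6},{"slide":[0,0,0],"rot":[0,0,0],"fingers":0.6},{"slide":[0,0,0],"rot":[0,0,0],"fingers":0.6}]' 45 >/dev/null
cat > hd.py <<'E'
from h import *
def handle():
    """handle top centre from the wrist view (dark blob), on z=.124"""
    s=snap("wrist"); im=s["image"].astype(int); g=im.max(2); a,b=proj(s,[[.358,.25,.124]])[0]
    m=np.zeros(g.shape,np.uint8); m[170:318,250:400]=g[170:318,250:400]<60
    k,lab,st,ce=cv2.connectedComponentsWithStats(m); i=1+np.argmax(st[1:,4]); print("pred",a.round(1),b.round(1),"blob",st[i],ce[i].round(1))
    np.savez("wh.npz",**s); save("wh",s["image"]); return s,lab==i
E
python3 - <<'E'
from hd import *
np.set_printoptions(precision=4,suppress=True)
where(); s,m=handle()
p,R,o=now(); C=[R.apply([x,y,0]) for x in(-.009,.009) for y in(-.009,.009)]
for z in(.124,.064): print(z,proj(s,[np.r_[p[:2],z]+c for c in C]).round(1))
E
```

```text
t 26.4 tcp [0.3595 0.2481 0.2101] tip [0.419 0.193 0.131] yaw -42.61 pitch -0.04 roll -0.21 F [-0.4 -1.1 -0.3] w 0.597 g 0.0
pred 319.0 243.8 blob [306 218  26  40 939] [318.8 238.1]
0.124 [[310.6 257.9]
 [336.1 257.9]
 [310.4 233. ]
 [336.3 233. ]]
0.064 [[312.6 237.7]
 [333.7 237.7]
 [312.5 217. ]
 [333.8 217. ]]
```

```bash

python3 -m jog '[{"slide":[0,-0.35,2],"rot":[0,0,0],"fingers":0.6},{"slide":[0,0,2.5],"rot":[0,0,0],"fingers":0.6},{"slide":[0,0,2.5],"rot":[0,0,0],"fingers":0.6},{"slide":[0,0,2.5],"rot":[0,0,0],"fingers":0.6},{"slide":[0,0,2],"rot":[0,0,0],"fingers":0.6},{"slide":[0,0,1],"rot":[0,0,0],"fingers":0.6},{"slide":[0,0,0.5],"rot":[0,0,0],"fingers":0.6},{"slide":[0,0,0],"rot":[0,0,0],"fingers":0.6}]' 45 >/dev/null
python3 -m jog '[{"slide":[0,0,0],"rot":[0,0,0],"fingers":0.6}]' 45 >/dev/null
python3 -c "
from h import *
where(); to([.358,.2502,.0798],head(-42.4))"
python3 -m jog '[{"slide":[0,0,0],"rot":[0,0,0],"fingers":0},{"slide":[0,0,0],"rot":[0,0,0],"fingers":0},{"slide":[0,0,0],"rot":[0,0,0],"fingers":0},{"slide":[0,0,0],"rot":[0,0,0],"fingers":0},{"slide":[0,0,0],"rot":[0,0,0],"fingers":0},{"slide":[0,0,0],"rot":[0,0,0],"fingers":0},{"slide":[0,0,0],"rot":[0,0,0],"fingers":0}]' 55 >/dev/null
python3 -c "
from h import *
where()"
```

```text
t 27.2 tcp [0.3578 0.2499 0.082 ] tip [0.4172 0.1948 0.0028] yaw -42.80 pitch -0.01 roll -0.00 F [-0.2 -0.7  0.4] w 0.599 g 0.0
slide [ 0.04 -0.01  0.22] rot [ 0.01  0.   -0.4 ]
t 27.8 tcp [0.358  0.2507 0.0818] tip [0.4175 0.1958 0.0026] yaw -42.71 pitch -0.03 roll 0.03 F [ 0.1 -0.7  2.7] w 0.190 g 55.0
```

```bash

cat >> h.py <<'E'
TIP=np.array([0,.081,.0815])
H0=np.array([.4152,-.3083,.011]); BY=-88.4
def binpt(x,z):
    """tipped bin: foot x (mm), height above inner floor (mm) -> world"""
    a=np.radians(BY); h=np.array([np.cos(a),np.sin(a),0]); c,s=np.cos(.4),np.sin(.4); X,Z=(x-62.4)/1e3,(z+1)/1e3
    return H0+h*(X*c+Z*s)+np.array([0,0,-X*s+Z*c])
def tb(x,z,pitch,dx=0): to(binpt(x,z)+[dx,0,0],head(BY,pitch),TIP)
E
python3 -m jog '[{"slide":[0,0,-1],"rot":[0,0,0],"fingers":0},{"slide":[0,0,-2],"rot":[0,0,0],"fingers":0},{"slide":[0,0,-3],"rot":[0,0,0],"fingers":0},{"slide":[0,0,-3],"rot":[0,0,0],"fingers":0},{"slide":[0,0,-3],"rot":[0,0,0],"fingers":0},{"slide":[0,0,-3],"rot":[0,0,0],"fingers":0},{"slide":[0,0,-2],"rot":[0,0,0],"fingers":0},{"slide":[0,0,0],"rot":[0,0,0],"fingers":0}]' 55 >/dev/null
python3 -c "
from h import *
where(); print(binpt(44.1,0),binpt(-99,22)); to(binpt(20,40)-head(BY).apply(TIP)+[0,0,.08],head(BY))"
```

```text
t 28.4 tcp [0.3596 0.252  0.2547] tip [0.4195 0.1975 0.1732] yaw -42.69 pitch -0.00 roll 0.39 F [ 0.5  0.3 -1.3] w 0.187 g 55.0
[ 0.41474024 -0.29184042  0.01904742] [ 0.41129927 -0.16865185  0.09503652]
slide [-29.98  34.81   2.59] rot [-0.15 -0.37 45.71]
```

```bash

python3 -m jog '[{"slide":[-1.2,1.4,0],"rot":[0,0,0],"fingers":0},{"slide":[-2.4,2.8,0],"rot":[0,0,0],"fingers":0},{"slide":[-2.5,2.9,0],"rot":[0,0,0],"fingers":0},{"slide":[-2.5,2.9,0],"rot":[0,0,0],"fingers":0},{"slide":[-2.5,2.9,0],"rot":[0,0,0],"fingers":0},{"slide":[-2.5,2.9,0],"rot":[0,0,0],"fingers":0},{"slide":[-2.5,2.9,0],"rot":[0,0,0],"fingers":0},{"slide":[-2.5,2.9,0],"rot":[0,0,0],"fingers":0}]' 55 >/dev/null
python3 -m jog '[{"slide":[-2.5,2.9,0],"rot":[0,0,0],"fingers":0},{"slide":[-2.5,2.9,0],"rot":[0,0,0],"fingers":0},{"slide":[-2.5,2.9,0],"rot":[0,0,0],"fingers":0},{"slide":[-2.4,2.8,0],"rot":[0,0,0],"fingers":0},{"slide":[-1.5,1.7,0],"rot":[0,0,0],"fingers":0},{"slide":[0,0,0],"rot":[0,0,4.7],"fingers":0},{"slide":[0,0,0],"rot":[0,0,7],"fingers":0},{"slide":[0,0,0],"rot":[0,0,7],"fingers":0}]' 55 >/dev/null
python3 -m jog '[{"slide":[0,0,0],"rot":[0,0,7],"fingers":0},{"slide":[0,0,0],"rot":[0,0,7],"fingers":0},{"slide":[0,0,0],"rot":[0,0,7],"fingers":0},{"slide":[0,0,0],"rot":[0,0,6],"fingers":0},{"slide":[0,0,0],"rot":[0,0,0],"fingers":0},{"slide":[0,0,0],"rot":[0,0,0],"fingers":0},{"slide":[0,0,0],"rot":[0,0,0],"fingers":0}]' 55 >/dev/null
python3 - <<'E'
from h import *
np.set_printoptions(precision=1,suppress=True)
where(); tb(20,40,22.9); tb(20,25,22.9)
s=snap("wrist"); np.savez("w9.npz",**s); save("w9",s["image"]); p,R,o=now()
q=proj(s,[p+R.apply(TIP+[x,0,0]) for x in(.022,-.022)]); print("pred tip corners",q)
g=s["image"].min(2).astype(int); m=((q[0]+q[1])/2).astype(int)
for v in range(m[1]-50,m[1]+51,5): print(v,g[v,m[0]-24:m[0]+25:3])
E
```

```text
t 30.4 tcp [ 0.4 -0.2  0.3] tip [ 0.4 -0.3  0.2] yaw -88.25 pitch 0.03 roll -0.07 F [-0.3  0.1 -2. ] w 0.189 g 55.0
slide [0.3 3.7 7.9] rot [22.9  0.1  0.1]
slide [0.3 3.1 9.3] rot [22.9  0.1  0.1]
pred tip corners [[441.7 214.9]
 [437.1 276.7]]
195 [173 173 173 173 173 173 173 173 115 111 113 114 110 111 110 129 153]
200 [171 171 173 172 173 174 173 174 110 113 114 112 111 112 111 138 157]
205 [172 171 173 173 172 174 171 174 110 113 113 112 113 112 112 146 138]
210 [ 95 120 174 175 173 172 175 175 111 112 113 112 112 113 112 183 110]
215 [ 97  95  95  95  96 172 174 170 113 112 111 113 112 113 115 175  19]
220 [101 105 105 173 245 245 245 245 245 231 112 111 112 113 107 165  30]
225 [245 244 244 244 244 244 244 244 244 235 113 113 112 114 113 164 125]
230 [247 247 247 246 246 246 246 245 245 168  72  94 113 114 124 151 123]
235 [244 243 244 243 243 243 242 242 241  83  72  71  93 113 141 152 125]
240 [243 243 242 242 242 241 241 241 241  65  66  69  67  70 149 138 126]
245 [245 245 244 245 244 244 244 244 243 161 162 160 160 162 160 146 124]
250 [245 245 245 245 244 244 243 243 243 159 161 159 160 160 174 133 125]
255 [247 246 246 247 246 246 246 246 244 159 163 156 139 134 140 125 124]
260 [245 245 245 245 244 244 244 244 236 124 124 124 123 125 125 125 126]
265 [247 247 247 246 245 245 245 245 234 122 127 125 123 125 124 128 125]
270 [246 246 246 246 245 245 245 244 208 123 125 125 125 125 125 126 125]
275 [160 158 245 245 245 244 244 244 157 126 123 123 126 125 126 125 124]
280 [104 104 196 195 195 195 194 193 125 127 126 128 124 124 124 125 123]
285 [246 246 245 127 124 123 127 126 125 124 125 126 125 126 125 124 124]
290 [125 124 125 125 125 126 123 126 125 128 125 126 125 126 126 126 126]
295 [126 125 125 125 124 124 127 123 127 125 126 124 125 125 125 125 124]
```

```bash

python3 -m jog '[{"slide":[0,0,0],"rot":[4,0,0],"fingers":0},{"slide":[0,0,0],"rot":[5,0,0],"fingers":0},{"slide":[0,0,0],"rot":[5,0,0],"fingers":0},{"slide":[0,0,0],"rot":[5,0,0],"fingers":0},{"slide":[0,0,0],"rot":[3.9,0,0],"fingers":0},{"slide":[0,0,0],"rot":[0,0,0],"fingers":0},{"slide":[0,0,0],"rot":[0,0,0],"fingers":0}]' 55 >/dev/null
python3 - <<'E'
from h import *
where(); tb(20,30,22.9,.002)
E
```

```text
t 31.0 tcp [ 0.4094 -0.2069  0.251 ] tip [ 0.4104 -0.25    0.1444] yaw -88.52 pitch 22.81 roll -0.04 F [-0.1  0.4 -1.4] w 0.193 g 55.0
slide [0.51 6.34 6.91] rot [ 0.09 -0.   -0.11]
```

```bash

python3 -m jog '[{"slide":[0.5,1,1],"rot":[0,0,0],"fingers":0},{"slide":[0,1.8,2],"rot":[0,0,0],"fingers":0},{"slide":[0,1.2,2],"rot":[0,0,0],"fingers":0},{"slide":[0,0.6,1.7],"rot":[0,0,0],"fingers":0},{"slide":[0,0.2,1],"rot":[0,0,0],"fingers":0},{"slide":[0,0,0.5],"rot":[0,0,0],"fingers":0},{"slide":[0,0,0],"rot":[0,0,0],"fingers":0},{"slide":[0,0,0],"rot":[0,0,0],"fingers":0}]' 55 >/dev/null
python3 - <<'E'
from h import *
where(); tb(5,1,22.9,.002); tb(44,1,22.9,.002)
E
```

```text
t 31.7 tcp [ 0.4157 -0.2174  0.1581] tip [ 0.4171 -0.2604  0.0516] yaw -88.30 pitch 22.85 roll 0.06 F [ 0.2 -1.  -2.6] w 0.186 g 55.0
slide [-0.11  0.26  1.67] rot [ 0.05 -0.02  0.09]
slide [-0.12  4.16  1.67] rot [ 0.05 -0.02  0.09]
```

```bash

python3 -m jog '[{"slide":[-0.1,0.2,0.5],"rot":[0,0,0],"fingers":0},{"slide":[0,0.1,0.4],"rot":[0,0,0],"fingers":0},{"slide":[0,0,0.3],"rot":[0,0,0],"fingers":0},{"slide":[0,0,0.2],"rot":[0,0,0],"fingers":0},{"slide":[0,0,0],"rot":[0,0,0],"fingers":0},{"slide":[0,0,0],"rot":[0,0,0],"fingers":0}]' 55 >/dev/null
python3 -c "
from h import *
where(); tb(5,0,22.9,.002)"
python3 -m jog '[{"slide":[0,0,0.1],"rot":[0,0,0],"fingers":0},{"slide":[0,0,0.1],"rot":[0,0,0],"fingers":0},{"slide":[0,0,0],"rot":[0,0,0],"fingers":0},{"slide":[0,0,0],"rot":[0,0,0],"fingers":0}]' 55 >/dev/null
python3 -c "
from h import *
where(); tb(5,0,22.9,.002)"
```

```text
t 32.2 tcp [ 0.4141 -0.2152  0.1432] tip [ 0.4153 -0.2581  0.0366] yaw -88.41 pitch 22.90 roll -0.01 F [-0.7 -0.9 -1.2] w 0.190 g 55.0
slide [ 0.05 -0.11  0.3 ] rot [-0.    0.01 -0.01]
t 32.5 tcp [ 0.4142 -0.2148  0.1414] tip [ 0.4154 -0.2577  0.0348] yaw -88.41 pitch 22.86 roll 0.01 F [ 0.4 -0.8 -1.7] w 0.192 g 55.0
slide [ 0.04 -0.15  0.12] rot [ 0.04 -0.01 -0.01]
```

```bash

python3 -m jog '[{"slide":[0,0,0.1],"rot":[0,0,0],"fingers":0},{"slide":[0,0,0],"rot":[0,0,0],"fingers":0},{"slide":[0,0,0],"rot":[0,0,0],"fingers":0}]' 55 | grep force
python3 -m jog '[{"slide":[0,0,0.1],"rot":[0,0,0],"fingers":0},{"slide":[0,0,0],"rot":[0,0,0],"fingers":0},{"slide":[0,0,0],"rot":[0,0,0],"fingers":0}]' 55 | grep force
python3 -m jog '[{"slide":[0,0,0.1],"rot":[0,0,0],"fingers":0},{"slide":[0,0,0],"rot":[0,0,0],"fingers":0},{"slide":[0,0,0],"rot":[0,0,0],"fingers":0}]' 55 | grep force
python3 -c "
from h import *
where(); tb(5,0,22.9,.002)"
```

```text
ft_force: [0.5, -2.2, 5.7]
finger_force: 55.0
ft_force: [-1.0, -2.2, 9.2]
finger_force: 55.0
ft_force: [-1.0, -2.6, 15.5]
finger_force: 55.0
t 33.2 tcp [ 0.4144 -0.2144  0.1405] tip [ 0.4158 -0.2573  0.034 ] yaw -88.38 pitch 22.84 roll 0.12 F [-1.  -2.6 15.5] w 0.191 g 55.0
slide [ 0.02 -0.14  0.02] rot [ 0.06 -0.12  0.02]
```

```bash

python3 -m jog '[{"slide":[0,0.1,-0.2],"rot":[0,0,0],"fingers":0},{"slide":[0,0.3,0],"rot":[0,0,0],"fingers":0},{"slide":[0,0.3,0],"rot":[0,0,0],"fingers":0},{"slide":[0,0.3,0],"rot":[0,0,0],"fingers":0},{"slide":[0,0.3,0],"rot":[0,0,0],"fingers":0},{"slide":[0,0.3,0],"rot":[0,0,0],"fingers":0},{"slide":[0,0.3,0],"rot":[0,0,0],"fingers":0},{"slide":[0,0.3,0],"rot":[0,0,0],"fingers":0}]' 55 | grep ft
python3 -m jog '[{"slide":[0,0.3,0],"rot":[0,0,0],"fingers":0},{"slide":[0,0.2,0],"rot":[0,0,0],"fingers":0},{"slide":[0,0.2,0],"rot":[0,0,0],"fingers":0},{"slide":[0,0,0],"rot":[0,0,0],"fingers":0}]' 55 | grep ft
python3 -c "
from h import *
where(); tb(44,0,22.9,.002)"
```

```text
ft_force: [0.0, 2.3, 15.8]
ft_force: [0.6, 0.4, 9.0]
t 34.2 tcp [ 0.4157 -0.2403  0.13  ] tip [ 0.4171 -0.283   0.0234] yaw -88.36 pitch 23.01 roll 0.11 F [0.6 0.4 9. ] w 0.188 g 55.0
slide [-0.04  0.95  0.07] rot [-0.11 -0.1   0.04]
```

```bash

python3 -m jog '[{"slide":[0,0.2,-0.05],"rot":[0,0,0],"fingers":0},{"slide":[0,0.2,0],"rot":[0,0,0],"fingers":0},{"slide":[0,0.2,0],"rot":[0,0,0],"fingers":0},{"slide":[0,0.2,0],"rot":[0,0,0],"fingers":0},{"slide":[0,0.05,0],"rot":[0,0,0],"fingers":0},{"slide":[0,0,0],"rot":[0,0,0],"fingers":0}]' 55 | grep ft
python3 - <<'E'
from h import *
where(); tb(44,0,22.9,.002); s=snap("wrist"); np.savez("w10.npz",**s); save("w10",s["image"])
for a in ((44,0),(66,26),(66,58),(20,0)): print(proj(s,[binpt(*a)]).round(0))
g=cv2.medianBlur(s["image"].min(2),3)
c=cv2.HoughCircles(g[130:330,330:560],cv2.HOUGH_GRADIENT,1,12,param1=120,param2=11,minRadius=7,maxRadius=14); print(None if c is None else (c[0]+[330,130,0]).round(0))
E
```

```text
ft_force: [0.6, 0.5, 7.4]
t 34.8 tcp [ 0.4156 -0.248   0.1269] tip [ 0.4169 -0.2907  0.0202] yaw -88.37 pitch 23.03 roll 0.06 F [0.6 0.5 7.4] w 0.189 g 55.0
slide [-0.01  0.12  0.08] rot [-0.13 -0.06  0.03]
[[441. 249.]]
[[488. 260.]]
[[512. 277.]]
[[406. 249.]]
[[442. 256.  11.]
 [424. 246.  13.]
 [458. 282.  11.]
 [464. 254.  11.]
 [462. 230.  11.]
 [436. 226.  11.]
 [432. 278.  11.]]
```

```bash
cat >> h.py <<'E'
def path(wps,dx=.002,tip=None):
    """wps (x,z,nose-down pitch, rows): how far each row must go, from the present pose; cm and deg, x-turn only"""
    tip=TIP if tip is None else tip
    p,R,o=now(); 
    inv=lambda P: P
    cur=None
    for w in wps:
        x,z,pi,n=w; Rt=head(BY,pi); 
        t0=p+R.apply(tip); t1=binpt(x,z)+[dx,0,0]; rv=(R.inv()*Rt).as_rotvec()/n
        out=[]
        for k in range(n):
            Rn=R*Ro.from_rotvec(rv); pn=t0+(t1-t0)*(k+1)/n-Rn.apply(tip)
            out.append(np.r_[R.inv().apply(pn-p)*100,np.degrees(rv)]); p,R=pn,Rn
        out=np.array(out); print(w,"slides",out[:,:3].round(2).tolist(),"rot",out[0,3:].round(2))
E
python3 - <<'E'
from h import *
print(np.array([proj(dict(np.load("w10.npz")),[binpt(a,b)])[0] for a,b in ((40,10),(50,20),(55,25),(28,10))]).round(0).tolist())
path([(49,6.8,16.5,4),(54,13,10.5,4),(59,19,4.5,4),(62.5,24,-1,4),(64,32,-12,4),(64,42,-20,4)])
E
```

```text
[[439.0, 253.0], [459.0, 257.0], [470.0, 260.0], [421.0, 253.0]]
(49, 6.8, 16.5, 4) slides [[-0.0, -0.07, 0.08], [-0.0, -0.06, 0.08], [-0.0, -0.06, 0.09], [-0.0, -0.06, 0.09]] rot [-1.63 -0.01  0.01]
(54, 13, 10.5, 4) slides [[0.0, -0.07, 0.07], [-0.0, -0.07, 0.08], [-0.0, -0.06, 0.08], [0.0, -0.06, 0.09]] rot [-1.5 -0.   0. ]
(59, 19, 4.5, 4) slides [[-0.0, -0.06, 0.1], [-0.0, -0.05, 0.1], [0.0, -0.05, 0.1], [-0.0, -0.05, 0.11]] rot [-1.5 -0.   0. ]
(62.5, 24, -1, 4) slides [[-0.0, -0.07, 0.11], [-0.0, -0.07, 0.11], [0.0, -0.07, 0.11], [-0.0, -0.06, 0.11]] rot [-1.38 -0.    0.  ]
(64, 32, -12, 4) slides [[-0.0, -0.27, 0.23], [0.0, -0.26, 0.24], [0.0, -0.25, 0.24], [-0.0, -0.24, 0.25]] rot [-2.75 -0.    0.  ]
(64, 42, -20, 4) slides [[-0.0, -0.14, 0.08], [0.0, -0.13, 0.09], [-0.0, -0.12, 0.09], [-0.0, -0.12, 0.1]] rot [-2.  0. -0.]
```

```bash

python3 -m jog '[{"slide":[0,-0.07,0.08],"rot":[-1.63,0,0],"fingers":0},{"slide":[0,-0.06,0.08],"rot":[-1.63,0,0],"fingers":0},{"slide":[0,-0.06,0.09],"rot":[-1.63,0,0],"fingers":0},{"slide":[0,-0.06,0.09],"rot":[-1.63,0,0],"fingers":0},{"slide":[0,-0.07,0.07],"rot":[-1.5,0,0],"fingers":0},{"slide":[0,-0.07,0.08],"rot":[-1.5,0,0],"fingers":0},{"slide":[0,-0.06,0.08],"rot":[-1.5,0,0],"fingers":0},{"slide":[0,-0.06,0.09],"rot":[-1.5,0,0],"fingers":0}]' 55 | grep ft
python3 - <<'E'
from h import *
where(); path([(59,19,4.5,4),(62.5,24.5,-1,4),(64,36,-12,4),(64,48,-20,4)])
E
```

```text
ft_force: [-0.4, 2.6, 17.9]
t 35.5 tcp [ 0.4157 -0.2404  0.1233] tip [ 0.4178 -0.3051  0.0283] yaw -88.36 pitch 10.56 roll 0.15 F [-0.4  2.6 17.9] w 0.188 g 55.0
(59, 19, 4.5, 4) slides [[-0.01, -0.03, 0.12], [-0.01, -0.03, 0.13], [-0.01, -0.03, 0.13], [-0.01, -0.02, 0.14]] rot [-1.51 -0.04  0.01]
(62.5, 24.5, -1, 4) slides [[0.0, -0.07, 0.09], [-0.0, -0.06, 0.1], [0.0, -0.06, 0.1], [0.0, -0.06, 0.1]] rot [-1.38 -0.    0.  ]
(64, 36, -12, 4) slides [[-0.0, -0.23, 0.15], [0.0, -0.22, 0.16], [0.0, -0.21, 0.17], [-0.0, -0.2, 0.17]] rot [-2.75 -0.    0.  ]
(64, 48, -20, 4) slides [[0.0, -0.11, 0.04], [0.0, -0.1, 0.05], [-0.0, -0.09, 0.05], [-0.0, -0.08, 0.06]] rot [-2.  0. -0.]
```

```bash

python3 -m jog '[{"slide":[0,-0.04,0.08],"rot":[-1.5,0,0],"fingers":0},{"slide":[0,-0.04,0.09],"rot":[-1.5,0,0],"fingers":0},{"slide":[0,-0.03,0.1],"rot":[-1.5,0,0],"fingers":0},{"slide":[0,-0.03,0.1],"rot":[-1.5,0,0],"fingers":0},{"slide":[0,-0.06,0.09],"rot":[-1.38,0,0],"fingers":0},{"slide":[0,-0.06,0.1],"rot":[-1.38,0,0],"fingers":0},{"slide":[0,-0.06,0.1],"rot":[-1.38,0,0],"fingers":0},{"slide":[0,-0.06,0.1],"rot":[-1.38,0,0],"fingers":0}]' 55 | grep ft
python3 - <<'E'
from h import *
where(); path([(64,36,-12,4),(64,48,-20,4)])
s=snap("wrist"); np.savez("w11.npz",**s); save("w11",s["image"])
g=cv2.medianBlur(s["image"].min(2),3)
c=cv2.HoughCircles(g[130:330,330:560],cv2.HOUGH_GRADIENT,1,12,param1=120,param2=11,minRadius=8,maxRadius=14); print(None if c is None else (c[0]+[330,130,0]).round(0))
p,R,o=now(); print("tip,tip-14,heel",proj(s,[p+R.apply(TIP-[0,y,.01]) for y in (0,.014,.03,.06)]).round(0).tolist())
E
```

```text
ft_force: [-1.0, 17.6, 33.3]
t 36.1 tcp [ 0.4155 -0.2288  0.1153] tip [ 0.4182 -0.3099  0.034 ] yaw -88.25 pitch -0.15 roll 0.11 F [-1.  17.6 33.3] w 0.189 g 55.0
(64, 36, -12, 4) slides [[-0.01, -0.05, 0.17], [-0.01, -0.04, 0.19], [-0.01, -0.03, 0.21], [-0.01, -0.02, 0.23]] rot [-2.96 -0.03  0.03]
(64, 48, -20, 4) slides [[0.0, -0.11, 0.04], [0.0, -0.1, 0.05], [-0.0, -0.09, 0.05], [-0.0, -0.08, 0.06]] rot [-2.  0. -0.]
[[410. 242.  12.]
 [456. 250.  12.]
 [452. 276.  11.]
 [430. 254.  10.]
 [456. 226.  12.]
 [432. 230.  12.]
 [428. 276.  11.]
 [422. 216.  12.]
 [546. 274.  10.]]
tip,tip-14,heel [[443.0, 250.0], [422.0, 250.0], [398.0, 250.0], [353.0, 250.0]]
```

```bash
python3 - <<'E'
from h import *
where(); path([(56,34,-8,8),(54,48,-18,8)])
E
```

```text
t 36.2 tcp [ 0.4156 -0.2285  0.1149] tip [ 0.4183 -0.3098  0.0338] yaw -88.17 pitch -0.27 roll 0.09 F [-0.6 15.6 29.4] w 0.188 g 55.0
(56, 34, -8, 8) slides [[-0.01, -0.06, -0.01], [-0.01, -0.06, -0.01], [-0.01, -0.05, -0.01], [-0.01, -0.05, -0.01], [-0.01, -0.05, -0.01], [-0.01, -0.05, -0.0], [-0.01, -0.04, -0.0], [-0.01, -0.04, -0.0]] rot [-0.97 -0.01  0.03]
(54, 48, -18, 8) slides [[0.0, -0.11, 0.02], [-0.0, -0.1, 0.02], [-0.0, -0.1, 0.02], [0.0, -0.1, 0.02], [-0.0, -0.09, 0.02], [0.0, -0.09, 0.02], [-0.0, -0.09, 0.03], [0.0, -0.08, 0.03]] rot [-1.25  0.   -0.  ]
```

```bash

python3 -m jog '[{"slide":[0,-0.1,-0.1],"rot":[-1,0,0],"fingers":0},{"slide":[0,-0.1,-0.1],"rot":[-1,0,0],"fingers":0},{"slide":[0,-0.1,-0.1],"rot":[-1,0,0],"fingers":0},{"slide":[0,-0.05,-0.05],"rot":[-1,0,0],"fingers":0},{"slide":[0,-0.05,-0.01],"rot":[-1,0,0],"fingers":0},{"slide":[0,-0.05,-0.01],"rot":[-1,0,0],"fingers":0},{"slide":[0,-0.05,0],"rot":[-1,0,0],"fingers":0},{"slide":[0,-0.05,0],"rot":[-1,0,0],"fingers":0}]' 55 | grep ft
python3 -m jog '[{"slide":[0,-0.1,0.02],"rot":[-1.3,0,0],"fingers":0},{"slide":[0,-0.1,0.02],"rot":[-1.3,0,0],"fingers":0},{"slide":[0,-0.1,0.02],"rot":[-1.3,0,0],"fingers":0},{"slide":[0,-0.1,0.02],"rot":[-1.3,0,0],"fingers":0},{"slide":[0,-0.1,0.02],"rot":[-1.3,0,0],"fingers":0},{"slide":[0,-0.1,0.02],"rot":[-1.3,0,0],"fingers":0},{"slide":[0,-0.1,0.02],"rot":[-1.3,0,0],"fingers":0},{"slide":[0,-0.1,0.02],"rot":[-1.3,0,0],"fingers":0}]' 55 | grep ft
python3 - <<'E'
from h import *
where()
s=snap("wrist"); np.savez("w12.npz",**s); save("w12",s["image"])
g=cv2.medianBlur(s["image"].min(2),3)
c=cv2.HoughCircles(g[130:330,330:560],cv2.HOUGH_GRADIENT,1,12,param1=120,param2=11,minRadius=8,maxRadius=14); print(None if c is None else (c[0]+[330,130,0]).round(0))
p,R,o=now(); print("tip,tip-14,heel",proj(s,[p+R.apply(TIP-[0,y,.01]) for y in (0,.014,.03,.06)]).round(0).tolist(),proj(s,[binpt(40.4,8)]))
E
```

```text
ft_force: [0.4, 2.9, -3.0]
ft_force: [-0.6, -0.1, -3.2]
t 37.5 tcp [ 0.4145 -0.2243  0.1142] tip [ 0.4174 -0.328   0.0647] yaw -88.40 pitch -19.66 roll 0.00 F [-0.6 -0.1 -3.2] w 0.189 g 55.0
[[392. 236.  12.]
 [392. 272.  10.]
 [370. 268.  10.]
 [414. 252.  12.]
 [438. 224.  12.]
 [370. 238.  12.]
 [420. 274.  10.]
 [388. 296.  13.]
 [492. 260.  12.]
 [456. 270.  12.]
 [470. 252.  12.]
 [478. 240.  12.]]
tip,tip-14,heel [[441.0, 250.0], [420.0, 251.0], [396.0, 251.0], [351.0, 251.0]] [[367.42318736 240.9914648 ]]
```

```bash
python3 - <<'E'
from h import *
p,R,o=now(); to(p+[0,0.01,.10])
E
```

```text
slide [ 0.01  2.42 -9.75] rot [0. 0. 0.]
```

```bash

python3 -m jog '[{"slide":[0,0.1,-0.4],"rot":[0,0,0],"fingers":0},{"slide":[0,0.2,-0.8],"rot":[0,0,0],"fingers":0},{"slide":[0,0.3,-1.2],"rot":[0,0,0],"fingers":0},{"slide":[0,0.4,-1.6],"rot":[0,0,0],"fingers":0},{"slide":[0,0.4,-1.6],"rot":[0,0,0],"fingers":0},{"slide":[0,0.4,-1.6],"rot":[0,0,0],"fingers":0},{"slide":[0,0.3,-1.2],"rot":[0,0,0],"fingers":0},{"slide":[0,0.2,-0.8],"rot":[0,0,0],"fingers":0}]' 55 | grep ft
python3 -m jog '[{"slide":[0,0.1,-0.4],"rot":[0,0,0],"fingers":0},{"slide":[0,0,0],"rot":[0,0,0],"fingers":0},{"slide":[0,0,0],"rot":[0,0,0],"fingers":0}]' 55 | grep ft
python3 - <<'E'
from h import *
where()
s=snap("wrist"); np.savez("w13.npz",**s); save("w13",s["image"])
i=s["image"]; g=cv2.medianBlur(i.min(2),3)
c=cv2.HoughCircles(g[130:330,330:560],cv2.HOUGH_GRADIENT,1,12,param1=120,param2=11,minRadius=8,maxRadius=14); print((c[0]+[330,130,0]).round(0).tolist())
p,R,o=now(); print("tip..heel",proj(s,[p+R.apply(TIP-[0,y,.01]) for y in (0,.014,.03,.06)]).round(0).tolist()); print("corner",proj(s,[binpt(40.4,8),binpt(66,26),binpt(66,58)]).round(0).tolist())
t=snap("top"); np.savez("t13.npz",**t); print("top corner",proj(t,[binpt(40.4,8)]).round(0), "cup")
g=cv2.medianBlur(t["image"].min(2),3); c=cv2.HoughCircles(g,cv2.HOUGH_GRADIENT,1,40,param1=100,param2=20,minRadius=18,maxRadius=26); print(c[0].round(1) if c is not None else None)
E
```

```text
ft_force: [0.4, -0.4, -2.8]
ft_force: [0.5, -0.9, -3.4]
t 38.5 tcp [ 0.414  -0.2149  0.2126] tip [ 0.4169 -0.3184  0.1629] yaw -88.43 pitch -19.50 roll 0.02 F [ 0.5 -0.9 -3.4] w 0.191 g 55.0
[[436.0, 228.0, 12.0], [392.0, 236.0, 12.0], [418.0, 270.0, 12.0], [370.0, 270.0, 10.0], [370.0, 238.0, 12.0], [392.0, 270.0, 12.0], [412.0, 246.0, 12.0], [452.0, 266.0, 12.0], [428.0, 208.0, 13.0], [514.0, 298.0, 10.0]]
tip..heel [[443.0, 251.0], [422.0, 251.0], [398.0, 251.0], [353.0, 251.0]]
corner [[332.0, 217.0], [364.0, 216.0], [389.0, 221.0]]
top corner [[448. 256.]] cup
None
```

```bash
python3 - <<'E'
from h import *
np.set_printoptions(precision=4,suppress=True)
t=dict(np.load("t13.npz")); a=cv2.imread("pics/top0.png")[:,:,::-1]
for n,i in (("0",a),("13",t["image"])):
    g=cv2.medianBlur(i.min(2),3)[195:305,235:350]
    c=cv2.HoughCircles(cv2.resize(g,None,fx=3,fy=3,interpolation=2),cv2.HOUGH_GRADIENT,1,20,param1=100,param2=22,minRadius=50,maxRadius=80)
    if c is not None:
        for u,v,r in c[0][:4]:
            P=onz(t,[[u/3+235,v/3+195],[(u+r)/3+235,v/3+195]],.05); print(n,u/3+235,v/3+195,r/3,P[0],np.linalg.norm(P[0]-P[1]))
print(np.abs(t["image"].astype(int)-a)[195:305,235:350].max(2).reshape(11,10,-1).mean((1)).round(0)[:, ::10])
E
```

```text
0 290.5 250.83333 21.1 [0.4302 0.0236 0.05  ] 0.04122125815176443
0 294.5 245.16667 17.300001 [0.4412 0.0156 0.05  ] 0.03387012016566668
[[42. 41. 42. 37. 63. 68. 64. 59. 29. 46. 48. 47.]
 [57. 44. 44. 44. 36. 41. 40. 30. 47. 47. 49. 48.]
 [66. 58. 50. 48. 46. 46. 52. 46. 46. 45. 47. 47.]
 [80. 55. 56. 63. 46. 46. 42. 65. 47. 45. 45. 43.]
 [79. 73. 43. 65. 51. 48. 53. 40. 67. 42. 38. 38.]
 [80. 54. 67. 46. 31. 56. 59. 61. 46. 36. 32. 26.]
 [69. 74. 55. 46. 38. 39. 50. 46. 30. 23. 16. 19.]
 [71. 71. 69. 43. 36. 29. 26. 25. 24.  9.  4.  4.]
 [69. 65. 63. 60. 26. 22. 25. 32. 35. 12.  5.  4.]
 [54. 47. 47. 49. 33. 33. 32. 34. 36. 35.  6.  6.]
 [42. 47. 22.  6.  4.  5. 34. 35. 35. 15.  4.  5.]]
```

```bash
cat > cup.py <<'E'
from h import *
def cup(s,guess=(.430,.0235)):
    c0=proj(s,[[*guess,.05]])[0]; rr=np.linalg.norm(proj(s,[[guess[0],guess[1]+.043,.05]])[0]-c0); u,v=(c0-1.9*rr).astype(int).clip(0); w=int(3.8*rr)
    g=cv2.resize(cv2.medianBlur(s["image"].min(2),3)[v:v+w,u:u+w],None,fx=2,fy=2)
    c=cv2.HoughCircles(g,cv2.HOUGH_GRADIENT,1,10,param1=90,param2=18,minRadius=int(1.7*rr),maxRadius=int(2.2*rr))
    print("guess px",c0.round(0),rr.round(1))
    if c is not None:
        for a,b,r in c[0][:4]: print("cup",(a/2+u).round(1),(b/2+v).round(1),(r/2).round(1),onz(s,[[a/2+u,b/2+v]],.05)[0].round(4))
E
python3 - <<'E'
from cup import *
cup(dict(np.load("w13.npz"))); cup(dict(np.load("w2.npz"))); where()
to(np.array([.4285,.028,.135]),head(-70,-20),TIP)
E
```

```text
guess px [-103.  217.] 90.2
cup 232.8 130.8 97.6 [ 0.4924 -0.1947  0.05  ]
cup 204.8 117.2 97.6 [ 0.5017 -0.1735  0.05  ]
guess px [247. 194.] 47.3
cup 249.2 187.8 45.0 [0.4358 0.0218 0.05  ]
cup 252.2 192.2 43.0 [0.4318 0.0191 0.05  ]
cup 244.8 193.2 51.2 [0.4307 0.026  0.05  ]
cup 252.2 183.2 50.1 [0.4399 0.019  0.05  ]
t 38.6 tcp [ 0.4137 -0.2149  0.2123] tip [ 0.4165 -0.3184  0.1625] yaw -88.42 pitch -19.51 roll -0.05 F [-0.3  0.  -2.3] w 0.190 g 55.0
slide [ -1.14 -33.09  -8.71] rot [ -0.49   6.27 -17.33]
```

```bash

python3 -m jog '[{"slide":[0,-0.4,-0.1],"rot":[0,0,0],"fingers":0},{"slide":[0,-0.8,-0.2],"rot":[0,0,0],"fingers":0},{"slide":[0,-1.2,-0.32],"rot":[0,0,0],"fingers":0},{"slide":[0,-1.6,-0.42],"rot":[0,0,0],"fingers":0},{"slide":[-0.1,-2.1,-0.55],"rot":[0,0,0],"fingers":0},{"slide":[-0.1,-2.1,-0.55],"rot":[0,0,0],"fingers":0},{"slide":[-0.1,-2.1,-0.55],"rot":[0,0,0],"fingers":0},{"slide":[-0.1,-2.1,-0.55],"rot":[0,0,0],"fingers":0}]' 55 | grep ft
python3 -m jog '[{"slide":[-0.1,-2.1,-0.55],"rot":[0,0,0],"fingers":0},{"slide":[-0.1,-2.1,-0.55],"rot":[0,0,0],"fingers":0},{"slide":[-0.1,-2.1,-0.55],"rot":[0,0,0],"fingers":0},{"slide":[-0.1,-2.1,-0.55],"rot":[0,0,0],"fingers":0},{"slide":[-0.1,-2.1,-0.55],"rot":[0,0,0],"fingers":0},{"slide":[-0.1,-2.1,-0.55],"rot":[0,0,0],"fingers":0},{"slide":[-0.1,-2.1,-0.55],"rot":[0,0,0],"fingers":0},{"slide":[0,-2.0,-0.55],"rot":[0,0,0],"fingers":0}]' 55 | grep ft
python3 -m jog '[{"slide":[0,-1.6,-0.42],"rot":[0,0,0],"fingers":0},{"slide":[0,-1.2,-0.32],"rot":[0,0,0],"fingers":0},{"slide":[0,-0.8,-0.2],"rot":[0,0,0],"fingers":0},{"slide":[0,-0.4,-0.1],"rot":[0,0,0],"fingers":0},{"slide":[0,0,0],"rot":[0,0.6,-1.7],"fingers":0},{"slide":[0,0,0],"rot":[0,1,-2.7],"fingers":0},{"slide":[0,0,0],"rot":[0,1.2,-3.3],"fingers":0},{"slide":[0,0,0],"rot":[0,1.2,-3.3],"fingers":0}]' 55 | grep ft
python3 -m jog '[{"slide":[0,0,0],"rot":[-0.2,1.1,-3.1],"fingers":0},{"slide":[0,0,0],"rot":[-0.2,0.8,-2.1],"fingers":0},{"slide":[0,0,0],"rot":[-0.1,0.4,-1.1],"fingers":0},{"slide":[0,0,0],"rot":[0,0,0],"fingers":0},{"slide":[0,0,0],"rot":[0,0,0],"fingers":0}]' 55 | grep ft
python3 - <<'E'
from cup import *
where(); s=snap("wrist"); np.savez("w14.npz",**s); save("w14",s["image"]); cup(s)
t=snap("top"); np.savez("t14.npz",**t); save("t14",t["image"]); cup(t)
p,R,o=now(); print("tip..heel",proj(s,[p+R.apply(TIP-[0,y,.01]) for y in (0,.014,.03,.06)]).round(0).tolist())
g=cv2.medianBlur(s["image"].min(2),3)
c=cv2.HoughCircles(g[130:330,330:560],cv2.HOUGH_GRADIENT,1,12,param1=120,param2=11,minRadius=8,maxRadius=14); print((c[0]+[330,130,0]).round(0).tolist())
E
```

```text
ft_force: [-0.3, -0.2, -2.1]
ft_force: [0.3, -1.1, -2.1]
ft_force: [0.0, 0.1, -1.9]
ft_force: [-0.0, -0.5, -3.5]
t 41.0 tcp [0.3937 0.1253 0.1839] tip [0.4293 0.0276 0.1351] yaw -70.09 pitch -20.04 roll 0.13 F [-0.  -0.5 -3.5] w 0.188 g 55.0
guess px [384. 224.] 43.9
cup 388.8 210.2 38.4 [0.4428 0.024  0.05  ]
cup 380.8 215.8 44.4 [0.4359 0.0298 0.05  ]
cup 385.8 214.2 40.0 [0.4386 0.0256 0.05  ]
cup 390.2 218.8 46.0 [0.4361 0.0196 0.05  ]
guess px [291. 251.] 22.0
cup 289.8 248.8 21.0 [0.4343 0.025  0.05  ]
cup 290.8 253.8 19.2 [0.4244 0.0232 0.05  ]
tip..heel [[444.0, 250.0], [423.0, 250.0], [399.0, 250.0], [353.0, 250.0]]
[[392.0, 236.0, 12.0], [392.0, 270.0, 12.0], [418.0, 270.0, 13.0], [370.0, 268.0, 10.0], [412.0, 248.0, 12.0], [370.0, 240.0, 12.0], [430.0, 234.0, 13.0], [424.0, 304.0, 10.0], [520.0, 186.0, 12.0], [540.0, 310.0, 13.0], [406.0, 192.0, 10.0]]
```

```bash
python3 - <<'E'
from h import *
s=dict(np.load("w14.npz"))["image"]; t=dict(np.load("t14.npz"))["image"]; b=dict(np.load("t13.npz"))["image"]
a=cv2.resize(s[130:330,310:510],(500,500),interpolation=2); c=cv2.resize(t[200:300,240:360],(300,250),interpolation=2); d=cv2.resize(t[210:300,400:480],(300,250),interpolation=2)
cv2.imwrite("pics/v14.png",np.hstack([a,np.vstack([c,d])])[:,:,::-1])
E
```

```text
(no output)
```

View pics/v14.png

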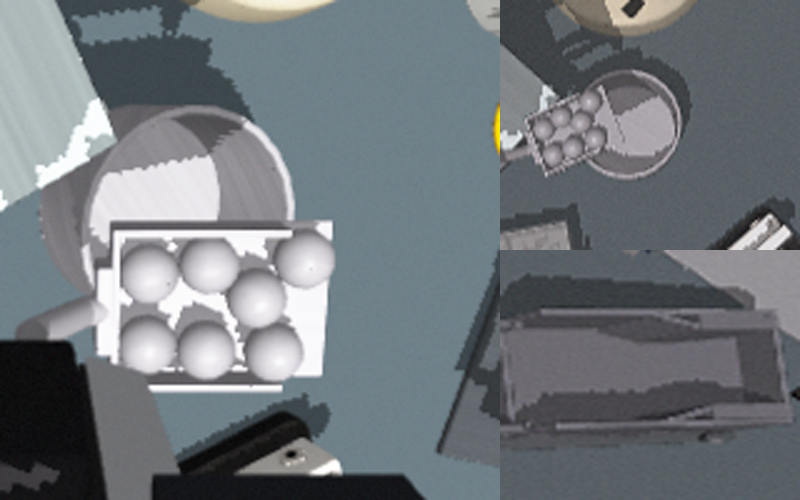

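All seven balls are on the pan (left), the cup rim is beneath it, and the tipped bin is empty (lower right). Now to pour.

```bash
cat >> h.py <<'E'
def pathw(wps):
    p,R,o=now()
    for x,y,z,yaw,pi,n in wps:
        Rt=head(yaw,pi); t0=p+R.apply(TIP); t1=np.array([x,y,z]); rv=(R.inv()*Rt).as_rotvec()/n; out=[]
        for k in range(n):
            Rn=R*Ro.from_rotvec(rv); pn=t0+(t1-t0)*(k+1)/n-Rn.apply(TIP)
            out.append(R.inv().apply(pn-p)*100); p,R=pn,Rn
        print((x,y,z,pi),np.array(out).round(2).tolist(),"rot",np.degrees(rv).round(2))
E
python3 -c "
from h import *
where(); pathw([(.4336,.0288,.10,-70,-20,4),(.4336,.0288,.083,-70,-5,4),(.4336,.0288,.06,-70,10,8),(.4336,.0288,.047,-70,25,8),(.4336,.0288,.047,-70,45,8)])"
```

```text
t 41.1 tcp [0.394  0.1254 0.1839] tip [0.4296 0.0277 0.1352] yaw -70.09 pitch -20.07 roll 0.14 F [ 0.5 -0.7 -1.7] w 0.188 g 55.0
(0.4336, 0.0288, 0.1, -20) [[0.1, -0.29, 0.83], [0.1, -0.29, 0.83], [0.1, -0.29, 0.83], [0.1, -0.29, 0.83]] rot [ 0.02 -0.03 -0.02]
(0.4336, 0.0288, 0.083, -5) [[0.0, 0.41, -0.11], [-0.0, 0.43, -0.1], [0.0, 0.46, -0.1], [-0.0, 0.49, -0.09]] rot [ 3.75 -0.    0.  ]
(0.4336, 0.0288, 0.06, 10) [[0.0, 0.25, 0.03], [0.0, 0.26, 0.03], [-0.0, 0.26, 0.03], [-0.0, 0.27, 0.03], [0.0, 0.28, 0.03], [-0.0, 0.29, 0.03], [0.0, 0.3, 0.03], [-0.0, 0.31, 0.02]] rot [1.87 0.   0.  ]
(0.4336, 0.0288, 0.047, 25) [[0.0, 0.3, -0.1], [-0.0, 0.3, -0.1], [0.0, 0.31, -0.1], [-0.0, 0.31, -0.1], [0.0, 0.32, -0.11], [-0.0, 0.32, -0.11], [-0.0, 0.33, -0.11], [0.0, 0.33, -0.11]] rot [ 1.88 -0.    0.  ]
(0.4336, 0.0288, 0.047, 45) [[0.0, 0.36, -0.35], [-0.0, 0.36, -0.35], [0.0, 0.36, -0.35], [-0.0, 0.36, -0.35], [-0.0, 0.36, -0.35], [0.0, 0.36, -0.35], [0.0, 0.36, -0.35], [-0.0, 0.36, -0.35]] rot [ 2.5 -0.  -0. ]
```

```bash

python3 -m jog '[{"slide":[0.05,-0.15,0.4],"rot":[0,0,0],"fingers":0},{"slide":[0.1,-0.29,0.8],"rot":[0,0,0],"fingers":0},{"slide":[0.1,-0.29,0.9],"rot":[0,0,0],"fingers":0},{"slide":[0.1,-0.29,0.8],"rot":[0,0,0],"fingers":0},{"slide":[0.05,-0.14,0.4],"rot":[0,0,0],"fingers":0},{"slide":[0,0,0],"rot":[0,0,0],"fingers":0},{"slide":[0,0.41,-0.11],"rot":[3.75,0,0],"fingers":0},{"slide":[0,0.43,-0.1],"rot":[3.75,0,0],"fingers":0}]' 55 | grep ft
python3 -m jog '[{"slide":[0,0.46,-0.1],"rot":[3.75,0,0],"fingers":0},{"slide":[0,0.49,-0.09],"rot":[3.75,0,0],"fingers":0},{"slide":[0,0.25,0.03],"rot":[1.87,0,0],"fingers":0},{"slide":[0,0.26,0.03],"rot":[1.87,0,0],"fingers":0},{"slide":[0,0.26,0.03],"rot":[1.87,0,0],"fingers":0},{"slide":[0,0.27,0.03],"rot":[1.87,0,0],"fingers":0},{"slide":[0,0.28,0.03],"rot":[1.87,0,0],"fingers":0},{"slide":[0,0.29,0.03],"rot":[1.87,0,0],"fingers":0}]' 55 | grep ft
python3 -m jog '[{"slide":[0,0.3,0.03],"rot":[1.87,0,0],"fingers":0},{"slide":[0,0.31,0.02],"rot":[1.87,0,0],"fingers":0},{"slide":[0,0.3,-0.1],"rot":[1.88,0,0],"fingers":0},{"slide":[0,0.3,-0.1],"rot":[1.88,0,0],"fingers":0},{"slide":[0,0.31,-0.1],"rot":[1.88,0,0],"fingers":0},{"slide":[0,0.31,-0.1],"rot":[1.88,0,0],"fingers":0},{"slide":[0,0.32,-0.11],"rot":[1.88,0,0],"fingers":0},{"slide":[0,0.32,-0.11],"rot":[1.88,0,0],"fingers":0}]' 55 | grep ft
python3 -c "
from h import *
where()"
python3 -m jog '[{"slide":[0,0.33,-0.11],"rot":[1.88,0,0],"fingers":0},{"slide":[0,0.33,-0.11],"rot":[1.88,0,0],"fingers":0},{"slide":[0,0.36,-0.35],"rot":[2.5,0,0],"fingers":0},{"slide":[0,0.36,-0.35],"rot":[2.5,0,0],"fingers":0},{"slide":[0,0.36,-0.35],"rot":[2.5,0,0],"fingers":0},{"slide":[0,0.36,-0.35],"rot":[2.5,0,0],"fingers":0},{"slide":[0,0.36,-0.35],"rot":[2.5,0,0],"fingers":0},{"slide":[0,0,0],"rot":[0,0,0],"fingers":0}]' 55 | grep ft
python3 - <<'E'
from h import *
where(); s=snap("wrist"); np.savez("w15.npz",**s); save("w15",s["image"]); t=snap("top"); np.savez("t15.npz",**t)
p,R,o=now(); print("tip..heel",proj(s,[p+R.apply(TIP-[0,y,.01]) for y in (0,.014,.03,.06)]).round(0).tolist())
for i in (s,t):
    g=cv2.medianBlur(i["image"].min(2),3); c0=proj(i,[[.434,.025,.013]])[0]; print("cup floor",c0.round(0))
    u,v=(c0-[90,90]).astype(int).clip(0); f=1 if i is s else 3
    c=cv2.HoughCircles(cv2.resize(g[v:v+180,u:u+180],None,fx=f,fy=f),cv2.HOUGH_GRADIENT,1,10*(1 if f==1 else 1.5),param1=110,param2=12,minRadius=[6,9][f==3],maxRadius=14); print(None if c is None else (c[0][:14]/f+[u,v,0]).round(0).tolist())
E
```

```text
ft_force: [0.2, -0.1, -2.7]
ft_force: [0.6, -0.6, -2.8]
ft_force: [0.6, 0.4, -2.5]
t 43.1 tcp [0.4179 0.0709 0.1554] tip [0.434  0.0276 0.0501] yaw -69.96 pitch 21.16 roll 0.15 F [ 0.6  0.4 -2.5] w 0.185 g 55.0
ft_force: [-0.2, -0.0, -2.6]
t 43.8 tcp [0.4291 0.039  0.1596] tip [0.4344 0.0247 0.0457] yaw -70.19 pitch 37.24 roll 0.04 F [-0.2 -0.  -2.6] w 0.190 g 55.0
tip..heel [[439.0, 250.0], [418.0, 250.0], [394.0, 250.0], [349.0, 250.0]]
cup floor [456. 238.]
[[480.0, 234.0, 10.0], [488.0, 268.0, 11.0], [456.0, 244.0, 11.0], [414.0, 282.0, 13.0], [444.0, 270.0, 12.0], [496.0, 250.0, 8.0], [464.0, 274.0, 10.0], [482.0, 212.0, 8.0]]
cup floor [291. 252.]
None
```

```bash

python3 -m jog '[{"slide":[0,0.36,-0.35],"rot":[2.5,0,0],"fingers":0},{"slide":[0,0.36,-0.35],"rot":[2.5,0,0],"fingers":0},{"slide":[0,0.36,-0.35],"rot":[2.5,0,0],"fingers":0},{"slide":[0,0.36,-0.35],"rot":[2.5,0,0],"fingers":0},{"slide":[0,0,0],"rot":[0,0,0],"fingers":0},{"slide":[0,0,0],"rot":[0,0,0],"fingers":0},{"slide":[0,0,0],"rot":[0,0,0],"fingers":0},{"slide":[0,0,0],"rot":[0,0,0],"fingers":0}]' 55 | grep ft
python3 - <<'E'
from h import *
where(); s=snap("wrist"); np.savez("w16.npz",**s); save("w16",s["image"])
g=cv2.medianBlur(s["image"].min(2),3); c=cv2.HoughCircles(g[130:330,330:560],cv2.HOUGH_GRADIENT,1,12,param1=110,param2=12,minRadius=6,maxRadius=14); print((c[0]+[330,130,0]).round(0).tolist())
print("cup floor",proj(s,[[.434,.025,.013]]).round(0))
for v in range(212,292,6): print(v,g[v,345:450:5])
p,R,o=now(); to(p+[-.02,.03,.12])
E
```

```text
ft_force: [0.8, -0.6, -2.2]
t 44.5 tcp [0.4347 0.0251 0.1627] tip [0.4333 0.0301 0.0479] yaw -69.74 pitch 47.41 roll 0.16 F [ 0.8 -0.6 -2.2] w 0.188 g 55.0
[[500.0, 274.0, 10.0], [496.0, 238.0, 10.0], [462.0, 266.0, 10.0], [482.0, 282.0, 11.0], [472.0, 248.0, 12.0]]
cup floor [[472. 241.]]
212 [248 245 143  73  74  74  98 100  99  99  99  99 114 111 107 107 107 106
 109 108 119]
218 [ 99  99  99  98  98  97  98  97  97  98  97  99 102 101 100 101 123 137
 142 150 114]
224 [ 98  99 171 175 174 175 174 172 175 148 146 138 137 137 142 142 150 185
 185 185 115]
230 [ 99  99 183 143 142 142 143 143 142 143 142 143 190 189 190 190 189 189
 189 188 115]
236 [ 98 111 171 139 138 137 138 137 137 137 181 181 181 182 182 181 180 181
 181 181 117]
242 [ 52 189 141 141 140 139 141 140 140 158 187 188 186 185 186 188 187 187
 186 185 118]
248 [ 77 138 139 141 142 140 141 142 142 157 188 190 189 189 188 189 189 188
 188 173 119]
254 [112 131 175 141 141 140 141 141 141 150 188 188 188 187 187 188 188 188
 188 176 124]
260 [106 189 185 140 140 140 139 139 140 141 185 185 185 186 185 185 185 185
 185 141 120]
266 [114 189 187 142 142 141 142 141 142 142 178 187 156 151 143 153 188 156
 156 124 118]
272 [121 144 181 139 140 140 140 141 141 140 141 140 141 141 141 141 140 140
 139 126 123]
278 [102 108 107 108 130 123 118 105 123 123 123 120 105 111 123 164 142 187
 188 117 119]
284 [ 52 108 108 107 107 129 172 171 173 175 164 163 165 166 165 167 117 115
 114 114 112]
290 [ 20 108 108 107 107 108 140 134 137 140 138  52  64  98 225 116 113 117
 115 109 106]
slide [ -0.81 -11.21  -5.54] rot [0. 0. 0.]
```

```bash

python3 -m jog '[{"slide":[0,-0.7,-0.65],"rot":[0,0,0],"fingers":0},{"slide":[0,-1.4,-1.3],"rot":[0,0,0],"fingers":0},{"slide":[0,-1.9,-1.75],"rot":[0,0,0],"fingers":0},{"slide":[0,-1.9,-1.75],"rot":[0,0,0],"fingers":0},{"slide":[0,-1.4,-1.3],"rot":[0,0,0],"fingers":0},{"slide":[0,-0.7,-0.65],"rot":[0,0,0],"fingers":0},{"slide":[0,0,0],"rot":[-5,0,0],"fingers":0},{"slide":[0,0,0],"rot":[-7,0,0],"fingers":0}]' 55 | grep ft
python3 -m jog '[{"slide":[0,0,0],"rot":[-7,0,0],"fingers":0},{"slide":[0,0,0],"rot":[-7,0,0],"fingers":0},{"slide":[0,0,0],"rot":[-7,0,0],"fingers":0},{"slide":[0,0,0],"rot":[-7,0,0],"fingers":0},{"slide":[0,0,0],"rot":[-5,0,0],"fingers":0},{"slide":[0,0,0],"rot":[-2.5,0,0],"fingers":0},{"slide":[0,0,0],"rot":[0,0,0],"fingers":0},{"slide":[0,0,0],"rot":[0,0,0],"fingers":0}]' 55 | grep ft
python3 -c "
from h import *
where(); to([.358,.2505,.24],head(-42.7)); to([.397,.123,.25],head(-70))"
```

```text
ft_force: [-0.4, -0.2, -1.3]
ft_force: [0.8, -0.6, -1.9]
t 45.9 tcp [0.4339 0.0248 0.2711] tip [ 0.4619 -0.0511  0.1895] yaw -69.84 pitch 0.07 roll 0.08 F [ 0.8 -0.6 -1.9] w 0.185 g 55.0
slide [  0.64 -23.8    3.14] rot [ -0.05  -0.09 -27.14]
slide [ -0.09 -10.49   2.12] rot [-0.07 -0.08  0.16]
```

```bash

python3 -m jog '[{"slide":[0,-1.5,0.2],"rot":[0,0,0],"fingers":0},{"slide":[0.1,-3.4,0.5],"rot":[0,0,0],"fingers":0},{"slide":[0.1,-3.6,0.5],"rot":[0,0,0],"fingers":0},{"slide":[0.1,-3.6,0.5],"rot":[0,0,0],"fingers":0},{"slide":[0.1,-3.6,0.5],"rot":[0,0,0],"fingers":0},{"slide":[0.1,-3.6,0.5],"rot":[0,0,0],"fingers":0},{"slide":[0.1,-3,0.4],"rot":[0,0,0],"fingers":0},{"slide":[0,-1.5,0],"rot":[0,0,0],"fingers":0}]' 55 | grep ft
python3 -m jog '[{"slide":[0,0,0],"rot":[0,0,-3.1],"fingers":0},{"slide":[0,0,0],"rot":[0,0,-6],"fingers":0},{"slide":[0,0,0],"rot":[0,0,-6],"fingers":0},{"slide":[0,0,0],"rot":[0,0,-6],"fingers":0},{"slide":[0,0,0],"rot":[0,0,-4],"fingers":0},{"slide":[0,0,0],"rot":[0,0,-2],"fingers":0},{"slide":[0,0,0],"rot":[0,0,0],"fingers":0},{"slide":[0,0,0],"rot":[0,0,0],"fingers":0}]' 55 | grep ft
python3 - <<'E'
from cup import *
where(); to([.358,.2505,.0818],head(-42.7))
t=snap("top"); np.savez("t17.npz",**t); save("t17",t["image"]); cup(t)
g=cv2.medianBlur(t["image"].min(2),3)[225:280,265:320]; c=cv2.HoughCircles(cv2.resize(g,None,fx=4,fy=4,interpolation=2),cv2.HOUGH_GRADIENT,1,24,param1=110,param2=10,minRadius=14,maxRadius=20)
print(None if c is None else (c[0]/4+[265,225,0]).round(1).tolist())
E
```

```text
ft_force: [-0.5, 0.4, -1.5]
ft_force: [-0.1, -0.3, -0.6]
t 47.2 tcp [0.3599 0.248  0.2398] tip [0.4191 0.1926 0.1584] yaw -43.14 pitch -0.07 roll 0.05 F [-0.1 -0.3 -0.6] w 0.190 g 55.0
slide [ 0.04 -0.33 15.8 ] rot [ 0.07 -0.05 -0.44]
guess px [291. 251.] 22.0
cup 290.8 249.8 21.9 [0.4323 0.0231 0.05  ]
[[305.1, 238.6, 3.7]]
```

```bash

python3 -m jog '[{"slide":[0,-0.3,1.5],"rot":[0,0,0],"fingers":0},{"slide":[0,0,3],"rot":[0,0,0],"fingers":0},{"slide":[0,0,3],"rot":[0,0,0],"fingers":0},{"slide":[0,0,3],"rot":[0,0,0],"fingers":0},{"slide":[0,0,2.5],"rot":[0,0,0],"fingers":0},{"slide":[0,0,1.3],"rot":[0,0,0],"fingers":0},{"slide":[0,0,0.6],"rot":[0,0,0],"fingers":0},{"slide":[0,0,0.3],"rot":[0,0,0],"fingers":0}]' 55 | grep ft
python3 -m jog '[{"slide":[0,0,0],"rot":[0,0,0],"fingers":0},{"slide":[0,0,0],"rot":[0,0,0],"fingers":0},{"slide":[0,0,0],"rot":[0,0,0],"fingers":0}]' 55 | grep ft
python3 -c "
from h import *
where(); to([.358,.2505,.0818],head(-42.7))"
```

```text
ft_force: [-0.4, 0.2, -1.8]
ft_force: [-0.1, -0.5, -1.5]
t 48.2 tcp [0.358  0.2517 0.0887] tip [0.4176 0.1966 0.0074] yaw -42.90 pitch -0.12 roll 0.19 F [-0.1 -0.5 -1.5] w 0.188 g 55.0
slide [-0.09  0.08  0.69] rot [ 0.12 -0.19 -0.2 ]
```

```bash

python3 -m jog '[{"slide":[0,0,0.3],"rot":[0,0,0],"fingers":0},{"slide":[0,0,0.2],"rot":[0,0,0],"fingers":0},{"slide":[0,0,0.1],"rot":[0,0,0],"fingers":0},{"slide":[0,0,0],"rot":[0,0,0],"fingers":0},{"slide":[0,0,0],"rot":[0,0,0],"fingers":0}]' 55 | grep ft
python3 -m jog '[{"slide":[0,0,0.1],"rot":[0,0,0],"fingers":0},{"slide":[0,0,0],"rot":[0,0,0],"fingers":0},{"slide":[0,0,0],"rot":[0,0,0],"fingers":0}]' 55 | grep ft
python3 -c "
from h import *
where()"
```

```text
ft_force: [0.1, 0.0, -0.3]
ft_force: [-1.9, -2.0, 11.9]
t 48.9 tcp [0.3575 0.2513 0.0817] tip [4.170e-01 1.962e-01 3.000e-04] yaw -42.91 pitch -0.07 roll 0.13 F [-1.9 -2.  11.9] w 0.192 g 55.0
```

```bash

python3 -m jog '[{"slide":[0,0,-0.05],"rot":[0,0,0],"fingers":0},{"slide":[0,0,0],"rot":[0,0,0],"fingers":0.6},{"slide":[0,0,0],"rot":[0,0,0],"fingers":0.6},{"slide":[0,0,0],"rot":[0,0,0],"fingers":0.6},{"slide":[0,0,0],"rot":[0,0,0],"fingers":0.6},{"slide":[0,0,-1],"rot":[0,0,0],"fingers":0.6},{"slide":[0,0,-2.5],"rot":[0,0,0],"fingers":0.6},{"slide":[0,0,-3.5],"rot":[0,0,0],"fingers":0.6}]' 45 >/dev/null
python3 -m jog '[{"slide":[0,0,-3.5],"rot":[0,0,0],"fingers":0.6},{"slide":[0,0,-3],"rot":[0,0,0],"fingers":0.6},{"slide":[0,0,-1.5],"rot":[0,0,0],"fingers":0.6},{"slide":[0,0,0],"rot":[0,0,0],"fingers":0.6},{"slide":[0,0,0],"rot":[0,0,0],"fingers":0.6}]' 45 >/dev/null
python3 - <<'E'
from h import *
where(); to([.4115,-.1688,.23],head(-88.4))
s=snap("wrist"); np.savez("w18.npz",**s); save("w18",s["image"]); g=s["image"].max(2).astype(int)
m=np.zeros(g.shape,np.uint8); m[170:318,250:400]=g[170:318,250:400]<60
k,lab,st,ce=cv2.connectedComponentsWithStats(m); i=1+np.argmax(st[1:,4]); print("handle blob",st[i])
E
```

```text
t 50.0 tcp [0.357  0.2517 0.2316] tip [0.4166 0.1967 0.1503] yaw -42.85 pitch -0.08 roll 0.17 F [ 0.6 -0.1 -0.1] w 0.601 g 0.0
slide [-27.12  32.6    0.13] rot [ 1.000e-02 -1.900e-01  4.555e+01]
handle blob [312 216  23  35 774]
```

```bash

python3 -m jog '[{"slide":[-1.3,1.6,0],"rot":[0,0,0],"fingers":0.6},{"slide":[-2.5,3,0],"rot":[0,0,0],"fingers":0.6},{"slide":[-2.5,3,0],"rot":[0,0,0],"fingers":0.6},{"slide":[-2.5,3,0],"rot":[0,0,0],"fingers":0.6},{"slide":[-2.5,3,0],"rot":[0,0,0],"fingers":0.6},{"slide":[-2.5,3,0],"rot":[0,0,0],"fingers":0.6},{"slide":[-2.5,3,0],"rot":[0,0,0],"fingers":0.6},{"slide":[-2.5,3,0],"rot":[0,0,0],"fingers":0.6}]' 45 >/dev/null
python3 -m jog '[{"slide":[-2.5,3,0],"rot":[0,0,0],"fingers":0.6},{"slide":[-2.5,3,0],"rot":[0,0,0],"fingers":0.6},{"slide":[-2.5,3,0],"rot":[0,0,0],"fingers":0.5},{"slide":[-0.8,1,0],"rot":[0,0,5],"fingers":0.5},{"slide":[0,0,0],"rot":[0,0,7],"fingers":0.4},{"slide":[0,0,0],"rot":[0,0,7],"fingers":0.3},{"slide":[0,0,0],"rot":[0,0,7],"fingers":0.24},{"slide":[0,0,0],"rot":[0,0,7],"fingers":0.24}]' 45 >/dev/null
python3 -m jog '[{"slide":[0,0,0],"rot":[0,0,7],"fingers":0.24},{"slide":[0,0,0],"rot":[0,0,5.5],"fingers":0.24},{"slide":[0,0,0],"rot":[0,0,0],"fingers":0.24},{"slide":[0,0,0],"rot":[0,0,0],"fingers":0.24},{"slide":[0,0,0],"rot":[0,0,0],"fingers":0.24}]' 45 >/dev/null
python3 - <<'E'
from h import *
where(); b=binpt(-99,22); print(b); to(b-[0,0,.0188],head(-88.4))
s=snap("wrist"); np.savez("w19.npz",**s); save("w19",s["image"]); q=proj(s,[b+[.025,0,.004]])[0]; print(q)
g=s["image"].min(2).astype(int); u,v=q.astype(int)
for d in (-8,0,8): print(g[v+d,u-20:u+21])
t=snap("top"); np.savez("t19.npz",**t); save("t19",t["image"])
E
```

```text
t 51.8 tcp [ 0.4109 -0.169   0.2308] tip [ 0.4134 -0.25    0.1493] yaw -88.26 pitch -0.01 roll 0.04 F [ 0.6  1.1 -0.5] w 0.239 g 0.0
[ 0.41129927 -0.16865185  0.09503652]
slide [ 0.03 -0.03 15.46] rot [ 0.01 -0.04  0.14]
[322.22793836 199.72697046]
[146 145 146 146 147 146 147 151 183 229 241 247 250 250 249 246 237 219
 174 146 146 147 146 130  85  86  83  83  78  66  75  78 102 145 143 139
 137 137 136 123 126]
[145 146 146 146 145 146 145 152 181 229 242 248 251 251 250 246 238 218
 170 141 145 146 145 130  84  83  85  83  79  67  77  81 104 149 144 142
 139 143 135 124 125]
[145 146 147 146 147 146 147 143 171 230 243 248 252 252 251 245 237 220
 172 140 146 144 146 131  84  83  84  84  81  67  72  77  99 141 141 137
 134 146 138 123 125]
```

```bash
python3 - <<'E'
from h import *
s=dict(np.load("w19.npz")); s8=dict(np.load("wrist8.npz")); a=np.radians(BY); h=np.array([np.cos(a),np.sin(a),0])
for th in np.radians([31,29.5,28,26.5,25,23]):
    b=H0-h*.163*np.cos(th)+[.025,0,.163*np.sin(th)]; print(np.degrees(th).round(1),b.round(4),proj(s,[b+[0,0,.002]]).round(1),proj(s8,[b+[0,0,.002]]).round(1))
g=s8["image"].min(2).astype(int); print(g[190,296:345])
E
```

```text
31.0 [ 0.4363 -0.1686  0.095 ] [[322.2 199.4]] [[317.  201.6]]
29.5 [ 0.4362 -0.1665  0.0913] [[319.6 198.7]] [[314.4 200.9]]
28.0 [ 0.4362 -0.1644  0.0875] [[317.1 198.1]] [[312.  200.3]]
26.5 [ 0.4361 -0.1625  0.0837] [[314.8 197.5]] [[309.7 199.7]]
25.0 [ 0.4361 -0.1606  0.0799] [[312.7 196.9]] [[307.6 199. ]]
23.0 [ 0.436  -0.1583  0.0747] [[310.1 196.1]] [[305.1 198.2]]
[141 143 143 143 142 144 145 142 143 143 142 143 143 142 139 158 216 233
 242 247 250 248 246 244 233 210 164 152 146 141 137 127 126 116 112 110
 108 110 107 106 119 143 149 161 132 132 130 131 130]
```

```bash

python3 -m jog '[{"slide":[0,-0.62,2],"rot":[0,0,0],"fingers":0.24},{"slide":[0,0,3],"rot":[0,0,0],"fingers":0.24},{"slide":[0,0,3],"rot":[0,0,0],"fingers":0.24},{"slide":[0,0,3],"rot":[0,0,0],"fingers":0.24},{"slide":[0,0,2.5],"rot":[0,0,0],"fingers":0.24},{"slide":[0,0,2],"rot":[0,0,0],"fingers":0.24},{"slide":[0,0,1],"rot":[0,0,0],"fingers":0.24},{"slide":[0,0,0],"rot":[0,0,0],"fingers":0.24}]' 45 | grep ft
python3 -m jog '[{"slide":[0,0,0],"rot":[0,0,0],"fingers":0.24},{"slide":[0,0,0],"rot":[0,0,0],"fingers":0.24}]' 45 |grep -E "ft|tool"
python3 -m jog '[{"slide":[0,0,0],"rot":[0,0,0],"fingers":0},{"slide":[0,0,0],"rot":[0,0,0],"fingers":0},{"slide":[0,0,0],"rot":[0,0,0],"fingers":0},{"slide":[0,0,0],"rot":[0,0,0],"fingers":0},{"slide":[0,0,0],"rot":[0,0,0],"fingers":0}]' 45

```

```text
ft_force: [-0.2, 0.1, 0.2]
tool_pos: [0.412, -0.1634, 0.0673]
ft_force: [0.4, 0.2, 0.5]
t: 53.12
tool_pos: [0.4122, -0.1631, 0.0672]
tcp_rot: [3.141, 0.045, 0.006]
ft_force: [0.2, 0.8, 6.6]
gripper_width: 0.081
finger_force: 45.0
```

```bash

python3 -m jog '[{"slide":[0,-0.14,0.3],"rot":[0,0,0],"fingers":0},{"slide":[0,-0.14,0.3],"rot":[0,0,0],"fingers":0},{"slide":[0,-0.13,0.3],"rot":[0,0,0],"fingers":0},{"slide":[0,-0.13,0.3],"rot":[0,0,0],"fingers":0},{"slide":[0,-0.12,0.31],"rot":[0,0,0],"fingers":0},{"slide":[0,-0.115,0.31],"rot":[0,0,0],"fingers":0},{"slide":[0,-0.105,0.31],"rot":[0,0,0],"fingers":0},{"slide":[0,-0.105,0.31],"rot":[0,0,0],"fingers":0}]' 45 | grep -E "ft|tool"
python3 -m jog '[{"slide":[0,-0.095,0.315],"rot":[0,0,0],"fingers":0},{"slide":[0,-0.09,0.315],"rot":[0,0,0],"fingers":0},{"slide":[0,-0.08,0.32],"rot":[0,0,0],"fingers":0},{"slide":[0,-0.08,0.32],"rot":[0,0,0],"fingers":0},{"slide":[0,-0.07,0.32],"rot":[0,0,0],"fingers":0},{"slide":[0,-0.06,0.32],"rot":[0,0,0],"fingers":0},{"slide":[0,-0.05,0.32],"rot":[0,0,0],"fingers":0},{"slide":[0,-0.05,0.3],"rot":[0,0,0],"fingers":0}]' 45 | grep -E "ft|tool"
python3 -m jog '[{"slide":[0,0,0],"rot":[0,0,0],"fingers":0},{"slide":[0,0,0],"rot":[0,0,0],"fingers":0}]' 45 | grep -E "ft|tool"
```

```text
tool_pos: [0.412, -0.1533, 0.043]
ft_force: [-1.4, 1.1, 12.2]
tool_pos: [0.4117, -0.1474, 0.0176]
ft_force: [-1.6, 1.1, 11.9]
tool_pos: [0.4117, -0.1473, 0.0173]
ft_force: [-0.7, 0.8, 5.5]
```

```bash

python3 -m jog '[{"slide":[0,0,0.15],"rot":[0,0,0],"fingers":0},{"slide":[0,0,0],"rot":[0,0,0],"fingers":0},{"slide":[0,0,0],"rot":[0,0,0],"fingers":0}]' 45 | grep -E "ft|tool"
python3 -m jog '[{"slide":[0,0,0.15],"rot":[0,0,0],"fingers":0},{"slide":[0,0,0],"rot":[0,0,0],"fingers":0},{"slide":[0,0,0],"rot":[0,0,0],"fingers":0}]' 45 | grep -E "ft|tool"
python3 -m jog '[{"slide":[0,0,0.1],"rot":[0,0,0],"fingers":0},{"slide":[0,0,0],"rot":[0,0,0],"fingers":0},{"slide":[0,0,0],"rot":[0,0,0],"fingers":0}]' 45 | grep -E "ft|tool"
```

```text
tool_pos: [0.4117, -0.1471, 0.0159]
ft_force: [0.2, 1.8, 7.9]
tool_pos: [0.4117, -0.1469, 0.0145]
ft_force: [-0.2, 1.4, 9.5]
tool_pos: [0.4118, -0.1469, 0.0143]
ft_force: [-2.8, 3.4, 22.1]
```

```bash

python3 -m jog '[{"slide":[0,0,0.12],"rot":[0,0,0],"fingers":0},{"slide":[0,0,0],"rot":[0,0,0],"fingers":0}]' 45 | grep -E "ft|tool"
python3 -m jog '[{"slide":[0,0,-0.2],"rot":[0,0,0],"fingers":0},{"slide":[0,0,-0.1],"rot":[0,0,0],"fingers":0},{"slide":[0,0,0],"rot":[0,0,0],"fingers":0}]' 45 | grep -E "ft|tool"
python3 -m jog '[{"slide":[0,0,0],"rot":[0,0,0],"fingers":0.24},{"slide":[0,0,0],"rot":[0,0,0],"fingers":0.24},{"slide":[0,0,0],"rot":[0,0,0],"fingers":0.24},{"slide":[0,0,-0.5],"rot":[0,0,0],"fingers":0.24},{"slide":[0,0,-2],"rot":[0,0,0],"fingers":0.24},{"slide":[0,0,-3.5],"rot":[0,0,0],"fingers":0.24},{"slide":[0,0,-3.5],"rot":[0,0,0],"fingers":0.24},{"slide":[0,0,-3.5],"rot":[0,0,0],"fingers":0.24}]' 45 | grep -E "ft|tool"
python3 -m jog '[{"slide":[0,0,-3.5],"rot":[0,0,0],"fingers":0.3},{"slide":[0,0,-3.5],"rot":[0,0,0],"fingers":0.3},{"slide":[0,-2,-1.5],"rot":[0,0,0],"fingers":0.3},{"slide":[0,-3.5,0],"rot":[0,0,0],"fingers":0.3},{"slide":[0,-3.5,0],"rot":[0,0,0],"fingers":0.3},{"slide":[0,-2,0],"rot":[0,0,0],"fingers":0.3},{"slide":[0,0,0],"rot":[0,0,0],"fingers":0.3},{"slide":[0,0,0],"rot":[0,0,0],"fingers":0.3}]' 45 | grep -E "ft|tool"
python3 - <<'E'
from cup import *
where(); s=snap("wrist"); np.savez("w20.npz",**s); save("w20",s["image"]); cup(s,(.432,.0235))
a=np.radians(BY); h=np.array([np.cos(a),np.sin(a),0]); g=s["image"].min(2).astype(int)
for th in np.radians([8.1,9.1,10.1]):
    b=H0-h*.163*np.cos(th)+[.025,0,.163*np.sin(th)+.002]; q=proj(s,[b])[0]; print(np.degrees(th),q.round(1))
u,v=q.astype(int); print(u-20,g[v,u-20:u+21])
c0=proj(s,[[.432,.0235,.013]])[0]; print("cup floor",c0.round(0)); u,v=(c0-60).astype(int)
G=cv2.resize(cv2.medianBlur(s["image"].min(2),3)[v:v+120,u:u+120],None,fx=3,fy=3,interpolation=2)
c=cv2.HoughCircles(G,cv2.HOUGH_GRADIENT,1,30,param1=100,param2=14,minRadius=18,maxRadius=36); print((c[0]/3+[u,v,0]).round(1).tolist() if c is not None else None)
r=[np.linalg.norm(proj(s,[[.44,.0235,.013]])[0]-c0)]; print("ball r px",r)
E
```

```text
tool_pos: [0.4119, -0.1469, 0.0139]
ft_force: [-3.8, 3.7, 34.2]
tool_pos: [0.4117, -0.147, 0.0147]
ft_force: [0.3, 1.4, 3.4]
tool_pos: [0.4097, -0.1477, 0.1462]
ft_force: [1.4, 0.2, -0.7]
tool_pos: [0.4074, -0.0367, 0.2297]
ft_force: [-0.4, -0.2, 0.6]
t 57.1 tcp [ 0.4074 -0.0367  0.2297] tip [ 0.41   -0.1177  0.1483] yaw -88.25 pitch -0.02 roll 0.11 F [-0.4 -0.2  0.6] w 0.306 g 0.0
guess px [257. 192.] 47.0
cup 258.8 187.2 44.7 [0.436  0.0217 0.05  ]
cup 254.8 191.8 50.0 [0.4318 0.0254 0.05  ]
cup 261.2 191.8 43.0 [0.432  0.0194 0.05  ]
cup 254.8 184.2 42.4 [0.4386 0.0253 0.05  ]
8.1 [438.4 191.3]
9.1 [439.7 191.7]
10.1 [441.1 192. ]
421 [ 95  93  94  93  95  95  92  92  83  53  51  56  87 134 161 181 194 204
 206 195 178 139  94  93  93  90  94  94  94  94  94  94  93  95  94  97
  88  65  38  59  75]
cup floor [263. 187.]
[[270.2, 155.2, 10.7], [263.8, 189.5, 8.6], [228.8, 209.8, 7.7]]
ball r px [np.float64(7.999997638033019)]
```

```bash

python3 -m jog '[{"slide":[-1,-1.5,0],"rot":[0,0,0],"fingers":0.3},{"slide":[-1,-2,0],"rot":[0,0,0],"fingers":0.3},{"slide":[-0.5,-1.5,0.5],"rot":[0,0,0],"fingers":0.3},{"slide":[0,-0.7,1],"rot":[0,0,0],"fingers":0.3},{"slide":[0,0,1],"rot":[0,0,0],"fingers":0.3},{"slide":[0,0,0.5],"rot":[0,0,0],"fingers":0.3},{"slide":[0,0,0],"rot":[0,0,0],"fingers":0.3},{"slide":[0,0,0],"rot":[0,0,0],"fingers":0.3}]' 45 | grep -E "ft|tool"
python3 - <<'E'
from cup import *
where(); s=snap("wrist"); np.savez("w21.npz",**s); save("w21",s["image"]); cup(s,(.432,.0235))
c0=proj(s,[[.432,.0235,.013]])[0]; rp=np.linalg.norm(proj(s,[[.44,.0235,.013]])[0]-c0); print("cup floor",c0.round(0),"ball r",rp.round(1)); u,v=(c0-75).astype(int)
G=cv2.medianBlur(s["image"].min(2),3)[v:v+150,u:u+150]; G=cv2.createCLAHE(3,(4,4)).apply(G); G=cv2.resize(G,None,fx=4,fy=4,interpolation=2)
c=cv2.HoughCircles(G,cv2.HOUGH_GRADIENT,1,int(6*rp),param1=100,param2=16,minRadius=int(3.4*rp),maxRadius=int(4.8*rp)); print((c[0]/4+[u,v,0]).round(1).tolist() if c is not None else None)
D=cv2.resize(s["image"].min(2)[v+15:v+135,u+15:u+135],(40,40),interpolation=cv2.INTER_AREA)
for r in D: print("".join(" .:-=+*#%@"[min(9,x*10//256)] for x in r))
E
```

```text
tool_pos: [0.3813, 0.0174, 0.1998]
ft_force: [-0.5, 0.1, 0.2]
t 57.8 tcp [0.3813 0.0174 0.1998] tip [ 0.3836 -0.0636  0.1184] yaw -88.56 pitch -0.06 roll 0.14 F [-0.5  0.1  0.2] w 0.300 g 0.0
guess px [316. 166.] 52.0
cup 316.8 163.2 48.7 [0.4346 0.0227 0.05  ]
cup 312.2 165.8 46.2 [0.4325 0.0264 0.05  ]
cup 323.2 161.8 45.0 [0.436  0.0174 0.05  ]
cup 317.2 168.8 46.8 [0.4302 0.0222 0.05  ]
cup floor [316. 164.] ball r 8.9
[[318.1, 166.6, 9.0], [332.1, 148.4, 9.2], [327.4, 131.4, 9.0], [317.6, 186.6, 8.8], [348.4, 174.4, 9.8], [334.4, 188.1, 8.1]]<stdin>:7: RuntimeWarning: overflow encountered in scalar multiply
Traceback (most recent call last):
OverflowError: Python integer 256 out of bounds for uint8
```

```bash
python3 - <<'E'
from h import *
s=dict(np.load("w21.npz")); u,v=316-52,164-56
g=s["image"].min(2)[v:v+112,u:u+104].astype(float); g=np.sqrt(g/255)
D=cv2.resize(g,(104,56),interpolation=cv2.INTER_AREA)
for r in D: print("".join(" .:-=+*#%@"[min(9,int(x*10))] for x in r))
E
```

```text
========================================================================================================
==========================================+++++++++++**+++++++==========================================
====================================+++****************************+++==================================
==============================++***********+++++++++++++++++++***********+==============================
===========================++******+++++++======================++++++*******+==========================
========================+******+++++=====+=======+=====+=+=============+++******++======================
=====================+******+++=+=============++++++++++++++++++++========+++******+====================
===================+*****+++==========+++++************************+++========+++*****==================
=================+****++==+======++++******######**#*****************+++=========++*****+===============
===============+****++=+=====+++++***#*#**##########*********************+++=======++*****+=============
=============+****++======+=+++*******####**######
[... 4079 characters left out ...]
+++++++++++++++++++++++++++++++++++++++++******++=====================
++++++++++++++++++++++=====+*********+++++++++++++++++++++++++++++++++********++========================
++++++++++++++*+++++*+========++**********+++++++++++++++++++++**********+++============================
+*++++++++++++++++++++++===========+++*******************************++=================================
++++++++++++++++++++++++=================+++++++***********++++++=======================================
++++++++++++++++++++++++================================================================================
++++++++++++++++++++++++================================================================================
```

All seven balls are in the cup: six by circle fit, plus one outline at about (348,152). Last, I'll check the sheet and scoop in the top view.

```bash
python3 - <<'E'
from h import *
np.set_printoptions(precision=4,suppress=True)
t=dict(np.load("t19.npz")); 
for nm,s in (("t19",t),("now",snap("top"))):
    im=s["image"]; g=im.min(2); m=(g>112).astype(np.uint8); m[:,:150]=0
    _,lab=cv2.connectedComponents(m,connectivity=4); m=lab==lab[236,232]; r,_=quad(m); P=onz(s,cv2.boxPoints(r),.073)
    print(nm,m.sum(),r,P.mean(0),np.linalg.norm(P-np.roll(P,1,0),axis=1))
    k=np.zeros(g.shape,bool); k[240:310,130:200]=im.max(2)[240:310,130:200]<45; ys,xs=np.nonzero(k); print("handle",len(xs),onz(s,[xs.mean(),ys.mean()],.1) if len(xs) else None)
E
```

```text
t19 1350 ((227.79969787597656, 233.285400390625), (39.0, 41.103450775146484), 43.602821350097656) [0.4642 0.1415 0.073 ] [0.0758 0.0783 0.0767 0.0776]
handle 0 None
now 265667 ((319.5, 239.5), (479.0, 639.0), 90.0) [ 0.4878 -0.0392  0.073 ] [0.9346 1.3382 0.949  1.124 ]
handle 0 None
```

```bash
python3 - <<'E'
from h import *
np.set_printoptions(precision=4,suppress=True)
s=dict(np.load("t17.npz")); g=s["image"].min(2)
for th in (105,112,120):
    m=(g>th).astype(np.uint8); m[:,:150]=0; _,lab=cv2.connectedComponents(m,connectivity=4); m=lab==lab[236,232]; r,_=quad(m); P=onz(s,cv2.boxPoints(r),.073)
    print(m.sum(),r,P.mean(0),np.linalg.norm(P-np.roll(P,1,0),axis=1))
s=dict(np.load("w20.npz")); print(proj(s,[[.4627,.1949,.073],[.5193,.1431,.073],[.4519,.0739,.073],[.3966,.1259,.073],[.358,.2505,.124],[.4166,.196,0]]).round(0).tolist())
g=s["image"].min(2); c=proj(s,[[.4576,.1345,.073]])[0].astype(int); print(c,g[c[1],c[0]])
m=cv2.inRange(g,int(g[c[1],c[0]])-45,255); _,lab=cv2.connectedComponents(m,connectivity=4); m=lab==lab[c[1],c[0]]; r,_=quad(m); P=onz(s,cv2.boxPoints(r),.073); print(m.sum(),P,P.mean(0),np.linalg.norm(P-np.roll(P,1,0),axis=1))
E
```

```text
1971 ((231.37330627441406, 236.83935546875), (49.57597732543945, 40.831233978271484), 42.273685455322266) [0.4572 0.1347 0.073 ] [0.0961 0.0778 0.0973 0.0769]
1958 ((231.87733459472656, 236.7238006591797), (49.54984664916992, 40.409271240234375), 43.66777801513672) [0.4574 0.1337 0.073 ] [0.0961 0.077  0.0972 0.0761]
1934 ((231.6490478515625, 236.9282989501953), (49.14360809326172, 40.297760009765625), 42.51044845581055) [0.457  0.1342 0.073 ] [0.0953 0.0768 0.0964 0.0759]
[[47.0, 152.0], [102.0, 82.0], [193.0, 169.0], [136.0, 231.0], [-51.0, 290.0], [100.0, 196.0]]
[120 160] 245
11720 [[0.438  0.2262 0.073 ]
 [0.5169 0.1415 0.073 ]
 [0.451  0.0721 0.073 ]
 [0.3639 0.1571 0.073 ]] [0.4425 0.1492 0.073 ] [0.1013 0.1157 0.0957 0.1218]
```

```bash
python3 -c "
from station import order
print(order.finish_job())"
```

```text
the job is handed in; nothing more can be done
None
```

I handed the job in at about 58 s: all seven balls are in the cup, the sheet is square on its rest, the bin is level and the scoop was set back down on its pan; the bin had been tipped fully to its stop but sagged to about 0.32 rad while I was scooping.

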